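# Caliper check of a milled chassis block

### The arm

A 6-joint arm with a two-finger parallel gripper is mounted at the origin on the work surface. World frame = base frame: x ahead of the robot, y to its left, z up, the work surface at z = 0. Lengths are in mm, angles in rad, forces in N, time in s.
With the tool pointing down it reaches from about 325 to 775 mm from the base axis. Payload 9.3 kg.
Tool frame: the origin (TCP) lies midway between the tips of the shut fingers; the grasp point (between the pads) lies 19 mm behind it (grasp_offset is the z of the grasp point in the tool frame, in mm); z points along the fingers, y is the line along which they close (so a half turn about z gives the same grasp; the last joint's range is limited). The gripper opens to 85 mm and grips with 20 to 120 N. Pads are 22 mm wide; open, the fingers measure 114 mm over their backs; the gripper's body (76 mm by 85 mm) begins 54 mm behind the grasp point. The pads swing forward as they close: fully open they stand 13 mm farther back than shut.
Start: joints at [-1.503, 0.259, 0.021, 1.334, 0, 1.418], TCP at [120.449, -536.646, 206.779] pointing down, gripper open.
Joint ranges: [-3.04, 3.04], [-0.91, 1.82], [-1.04, 1.36], [-1.92, 1.95], [-1.52, 1.45], [-3.14, 3.14]. Speed limits (rad/s): [2.22, 2.22, 2.79, 3.14, 3.14, 3.14].

### API

Orientations are given as a unit quaternion [x, y, z, w].
In Python, from workcell import sense, camera, get_calibration, close_job, grasp_offset gives the robot as it stands. The module is installed in compiled form; this text tells all that it offers.
- The arm moves only by the shell command python3 -m creep 'ROWS' [FORCE]. ROWS is JSON, a list of rows, each an object with "twist": the turn, a rotation vector about the tool's x, y, z in units of 5 degrees (1.0 is 5 degrees), a list of three; "translation": the shift along the tool's x, y, z in units of 40 mm (1.0 is 40 mm), a list of three; "jaw": the opening, from 0 (shut) to 1 (fully open). In form: [{"twist": [ax, ay, az], "translation": [x, y, z], "jaw": jaw}, ...]. A call has 1 to 20 rows; each row shifts and turns the commanded pose from where the row before left it, along the tool's axes as they then stand; what a row does not reach is not made up. A row lasts 1/12 s, in which the tool goes at most 41.7 mm and 7.16 degrees, less where a joint would pass 70% of its speed; a pose out of reach is approached as far as the arm can. A call is refused whole if a number of a shift passes 1 or a number of a turn 1, either way. A call with a gripper value outside its range is refused whole. The fingers move at their own pace and stop on an object; FORCE is the grip in N (left out, the last holds). Time passes only in rows, so rows that do not move let the fingers close. It gives the time, the measured TCP pose, the force, the opening and the grip force at its end, in the units of the state.
- sense(): the state, without advancing time (a new reading comes with each control period).
- camera(name): name is "scene" or "side" or "wrist"; returns (picture, depth): 400x640x3 uint8, red, green, blue; 400x640 float32, mm along the optical axis (not along the pixel's ray), 0 where there is no reading.
- get_calibration(name): a dict with "fx", "fy", "cx", "cy" (pixels), "pose" (4x4, takes a point from camera to world coordinates); the wrist camera has in their place "hand_eye" (4x4, takes a point from camera to tool coordinates, whose origin is the TCP and whose axes are the flange's). Camera axes: x right, y down, z forward; pixel columns grow to the right and rows downward; lengths in mm; the calibration is good to about 2 mm. A picture is of the moment at which its call begins: read the wrist's pose just before it. get_calibration takes no time and is no camera call.
- close_job(): hands the job in; it is judged then, once.
The state is a dict: "clock": time; "joint_pos": joint angles; "qvel": joint speeds; "joint_efforts": joint torques, N m; "tool_pos": TCP position; "tcp_rot": TCP orientation; "force": force on the tool from outside, world axes, zero at the start; "ft_torque": the same for the moment, N m; "grip_width": finger opening in mm; "grip_force": force on a finger pad.
Only numpy, scipy, OpenCV 4.12 (cv2) and the standard library are available. Lean on these libraries where they do the work, as an engineer would, in place of code of your own. Each camera call takes 0.05 s, during which the arm holds its last target. There are 200 camera calls.

### The job

Take the chassis block that has one end milled down to a low step, set it down on the cork mat and let go, then take it again by its ends and stand it on the bed of the opened bench caliper, long sides facing the jaws and its length centred on them. Slide the jaw gently shut until the block has pushed the sprung anvil about halfway in, and let go with the block left clamped like that; then press the recorder's plunger fully down and let it up again. Leave everything else on the table where it is.

Things in the scene. Friction and masses are not known exactly. Their poses are not given: they have to be found in the camera images.
- step_block: the block to measure: bare aluminium, 36 (x) x 56 (y) x 30 (z) mm, about 0.14 kg; over the last 22 mm at its +y end it is milled down to a low step 18 mm high. Origin: centre of the underside. Its long sides are the faces at x = +-18 mm, its ends at y = +-28 mm. It starts in one of the three rack bays, any of them
- plain_block: bystander in the rack: plain aluminium block 36 x 56 x 30 mm, no step. Origin: centre of the underside
- slot_block: bystander in the rack: aluminium block 36 x 56 x 30 mm with a 20 mm wide, 12 mm deep slot across the middle of its top. Origin: centre of the underside
- rack: fixed wooden stock rack, 110 (x) x 204 (y) mm, floor 6 mm thick, three bays side by side along its y (centres at y = -66, 0, +66 mm), each 61 mm wide between 5 mm walls that rise to 44 mm above the table; the bays are open at both x ends. A block's ends stand about 2 mm from the bay walls, so only its long sides can be reached there. Origin: centre of the underside
- mat: fixed cork mat, 115 (x) x 125 (y) x 4 mm, kept clear for setting a part down. Origin: centre of the underside
- caliper: fixed bench caliper of dark steel: bed 200 (x) x 76 (y) mm, its top 12 mm above the table (this is where the block stands); measuring axis along x. A grey housing 40 x 56 mm with a dial on top (64 mm high) at x = -75 mm carries the sprung anvil; the sliding jaw is on the +x side. Origin: centre of the bed, at table height (bed from x = -95 to +105 mm)
- anvil: sprung steel anvil of the caliper, face 46 mm wide (y), from 15 to 49 mm above the table. Origin: in the plane of its face (which looks to caliper +x), at table height. In the caliper's frame it lies at x = -30 mm when free and is pushed back to at most x = -40 mm; spring 3 N at first touch, 6 N at the end of its 10 mm stroke
- jaw: sliding steel jaw, face 46 mm wide, 49 mm high, 14 mm thick, on a 40 mm wide, 25 mm high carriage reaching 74 mm behind the face. Slides along caliper x with about 8 N of dry friction, stays where left. Origin: in the plane of its face (looks to caliper -x), at table height: at caliper x = +24 mm fully open (gap 54 mm), -21 mm fully shut; starts nearly shut, too narrow for the block
- jaw_tab (a point): middle of the top of the upright aluminium thumb tab on the jaw's carriage, by which the jaw is slid: 14 (along caliper x) x 12 (y) mm, from 25 to 59 mm above the table, centred 56 mm behind the jaw's face
- recorder: fixed grey recorder box, 80 (x) x 95 (y) x 42 mm high, with the plunger on top. Origin: centre of the underside
- record_top (a point): centre of the top of the recorder's round steel plunger, 22 mm across; it is pushed straight down
- record (a joint): how far the plunger is pushed down: 0 up, 0.008 m fully down; about 6 N at full stroke, springs back
- glue: bystander: standing glue bottle, 42 mm across, 105 mm tall. Origin: centre of the underside
- spray_can: bystander: standing black spray can, 52 mm across, 150 mm tall. Origin: centre of the underside
- screwdriver: bystander: screwdriver lying flat, about 150 mm long (x), handle to its -x end
- wagon_a: bystander: model goods wagon, 126 (x) x 32 x 45 mm. Origin: centre of the underside
- wagon_b: bystander: second model goods wagon, same size. Origin: centre of the underside
- hammer: bystander: small hammer lying flat, about 200 mm long (x)
Things that resemble listed ones, but are neither listed nor needed, are in the scene too. What is shaped like the step_block but purple is not meant.

How it is judged (in metres and radians):
On the way, in this order (a step that is already met when the one before it is completed fails the run):
1. the stepped block rests on the cork mat, let go (contact force between step_block and mat above 0.3 N and contact force between the fingers and step_block below 0.1 N and linear speed of step_block below 0.05 m/s), for 0.2 s.
2. the stepped block stands on the caliper's bed clamped between jaw and anvil, the anvil pushed in between 2.5 and 7.5 mm, with the fingers off block and jaw (x of anvil in the frame of caliper between -0.0375 and -0.0325 m and contact force between step_block and jaw above 1.5 N and contact force between step_block and anvil above 1.5 N and angle between the x axis of step_block and the x axis of caliper, either way round below 0.1 rad and angle between step_block's own z axis and vertical below 0.1 rad and y of step_block in the frame of caliper between -0.008 and 0.008 m and z of step_block in the frame of caliper between 0.01 and 0.0145 m and contact force between the fingers and step_block below 0.1 N and contact force between the fingers and jaw below 0.1 N), for 0.2 s.
3. with the block still clamped, the plunger is pressed fully down (over 7 mm of its 8 mm) (value of joint record above 0.007 m and x of anvil in the frame of caliper between -0.0375 and -0.0325 m and contact force between step_block and jaw above 1.5 N and contact force between step_block and anvil above 1.5 N and angle between the x axis of step_block and the x axis of caliper, either way round below 0.1 rad and angle between step_block's own z axis and vertical below 0.1 rad and y of step_block in the frame of caliper between -0.008 and 0.008 m and z of step_block in the frame of caliper between 0.01 and 0.0145 m), for 0.1 s.
At the end, for the whole second after the job is handed in: The stepped block stands on the caliper's bed (upright within 0.1 rad), long sides to the jaws (within 0.1 rad), its length centred on them within 8 mm, clamped with over 1.5 N at jaw and anvil, at rest, the anvil pushed in between 2.5 and 7.5 mm of its 10 mm stroke; the plunger is back up (x of anvil in the frame of caliper between -0.0375 and -0.0325 m and contact force between step_block and jaw above 1.5 N and contact force between step_block and anvil above 1.5 N and angle between the x axis of step_block and the x axis of caliper, either way round below 0.1 rad and angle between step_block's own z axis and vertical below 0.1 rad and y of step_block in the frame of caliper between -0.008 and 0.008 m and z of step_block in the frame of caliper between 0.01 and 0.0145 m and value of joint record below 0.0015 m and linear speed of step_block below 0.01 m/s); the robot touches nothing.
It fails at once if another thing on the table is moved more than 30 mm (distance of any of plain_block, slot_block, glue, spray_can, screwdriver, wagon_a, wagon_b, hammer from where it was at the start of the episode above 0.03 m).
It fails at once if the block is squeezed in the caliper with more than 25 N (contact force between step_block and jaw above 25 N or contact force between step_block and anvil above 25 N).
It also fails if it takes over 72 s, if anything falls off the work surface, if the arm or the gripper's body presses on something with over 40 N, if the wrist force passes 120 N, or if a joint passes its speed limit or range.

## Working session

There is one attempt and no reset: what is moved stays moved. The work goes in short steps, Python scripts to look and compute and a shell command to move; the robot and the scene stay as the last step left them, time stands still between calls to the robot, and variables do not carry over. Pictures are saved under pics/ and viewed, at most 12 in all, crops included, and the job is handed in when it is done.

```bash
mkdir -p pics; cat > h.py <<'E'
import numpy as np, cv2
from workcell import *
from scipy.spatial.transform import Rotation as R
def cloud(name):
    s=sense(); im,d=camera(name); c=get_calibration(name)
    v,u=np.mgrid[0:400,0:640]
    P=np.stack([(u-c['cx'])/c['fx']*d,(v-c['cy'])/c['fy']*d,d,np.ones_like(d)],-1)
    if 'pose' in c: M=np.array(c['pose'])
    else:
        T=np.eye(4);T[:3,:3]=R.from_quat(s['tcp_rot']).as_matrix();T[:3,3]=s['tool_pos'];M=T@np.array(c['hand_eye'])
    W=(P@M.T)[...,:3]; W[d==0]=np.nan
    return im,W
def save(im,n): cv2.imwrite(f'pics/{n}.png',im[...,::-1])
E
python3 - <<'E'
from h import *
for n in('scene','side'):
    im,W=cloud(n); save(im,n); np.save(n+'.npy',W); np.save(n+'_im.npy',im)
print(sense(), grasp_offset, get_calibration('wrist'))
print(get_calibration('scene')['pose'],get_calibration('side')['pose'])
E
```

```text
{'clock': 0.1, 'joint_pos': array([-1.50260840e+00,  2.59128461e-01,  2.08512025e-02,  1.33372076e+00,
       -2.19498284e-05,  1.41819780e+00]), 'qvel': array([-0.00105844, -0.00010648,  0.00094864,  0.00152408, -0.00035908,
       -0.00077473]), 'joint_efforts': array([ 5.48826109e-03, -5.56697023e+01,  3.45070481e+01,  1.16281986e-02,
       -2.00592640e-04,  1.00890372e-05]), 'tool_pos': array([ 120.4180825 , -536.36452291,  206.23602169]), 'tcp_rot': array([ 9.93912673e-01,  1.10169128e-01,  1.43861256e-05, -6.00771820e-04]), 'force': array([ 0.50333153,  0.45281152, -0.23746306]), 'ft_torque': array([-0.03894783, -0.01022536, -0.01297952]), 'grip_force': 0.0, 'grip_width': 84.99592279153713} -18.700000000000003 {'fx': 282.2850669388332, 'fy': 282.2850669388332, 'cx': 321.8488787513086, 'cy': 197.1125024123082, 'hand_eye': array([[ 4.66571114e-04, -9.56260464e-01, -2.92516165e-01,
         7.47849921e+01],
       [ 9.99999838e-01,  3.50881279e-04,  4.47965477e-04,
         2.29137201e-01],
       [-3.25733229e-04, -2.92516326e-01,  9.56260473e-01,
        -1.67252456e+02],
       [ 0.00000000e+00,  0.00000000e+00,  0.00000000e+00,
         1.00000000e+00]])}
[[-7.45716932e-01  4.36779838e-01 -5.03119897e-01  1.05981862e+03]
 [ 6.66238339e-01  4.82364729e-01 -5.68727302e-01  6.47164233e+02]
 [-5.72132591e-03 -7.59307343e-01 -6.50707019e-01  7.82031186e+02]
 [ 0.00000000e+00  0.00000000e+00  0.00000000e+00  1.00000000e+00]] [[-7.77413318e-01 -3.44401867e-01  5.26322988e-01 -2.81392958e+02]
 [-6.28898787e-01  4.11351774e-01 -6.59754525e-01  1.04912449e+03]
 [ 1.07167949e-02 -8.43905843e-01 -5.36384264e-01  9.18595673e+02]
 [ 0.00000000e+00  0.00000000e+00  0.00000000e+00  1.00000000e+00]]
```

View pics/scene.png

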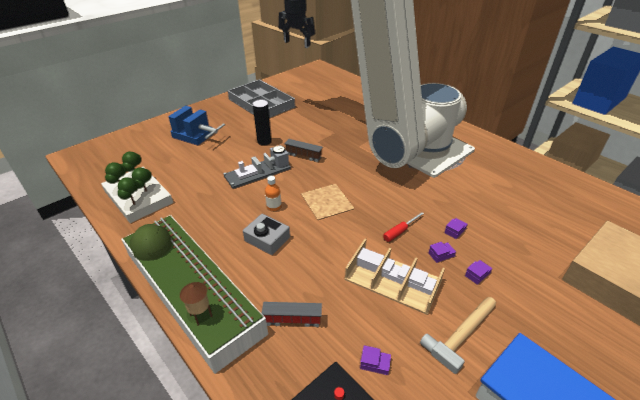

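View pics/side.png

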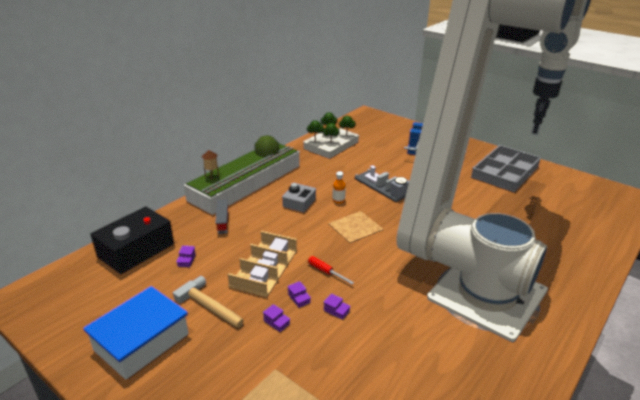

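The scene view shows the rack at (395,275), mat (327,201), caliper (258,168), recorder (267,232), glue (272,193) and spray can (262,122). Next I rectify it to a top-down view.

```bash
python3 - <<'E'
from h import *
W=np.load('scene.npy');im=np.load('scene_im.npy')
for p in [(395,275),(327,201),(258,168),(267,225),(272,193),(262,122),(370,260),(397,272),(422,285)]:
    print(p,W[p[1],p[0]].round())
# ortho: x 200..800 down->up, y
def crop(u0,u1,v0,v1,s): return cv2.resize(im[v0:v1,u0:u1],None,fx=s,fy=s,interpolation=cv2.INTER_CUBIC)
a=crop(335,455,235,315,5); b=crop(215,335,130,210,5)
# ortho
P=W.reshape(-1,3);C=im.reshape(-1,3);ok=np.isfinite(P).all(1)&(P[:,2]<160)&(P[:,2]>-10)
P=P[ok];C=C[ok];o=np.argsort(P[:,2]);P=P[o];C=C[o]
O=np.zeros((600,800,3),np.uint8)
u=(400-P[:,1]).astype(int);v=(800-P[:,0]).astype(int)
k=(u>1)&(u<798)&(v>1)&(v<598)
for du in(0,1):
  for dv in(0,1): O[v[k]+dv,u[k]+du]=C[k]
save(O,'ortho')
save(np.vstack([a,b])[:,:600],'crops') if 0 else save(a,'rackc')
E
```

```text
(395, 275) [519. 298.  22.]
(327, 201) [444. -19.   6.]
(258, 168) [ 516. -257.   31.]
(267, 225) [653. -21.  43.]
(272, 193) [581. -93.  67.]
(262, 122) [ 398. -390.   91.]
(370, 260) [538. 235.  36.]
(397, 272) [509. 296.  23.]
(422, 285) [499. 361.  27.]
```

View pics/ortho.png

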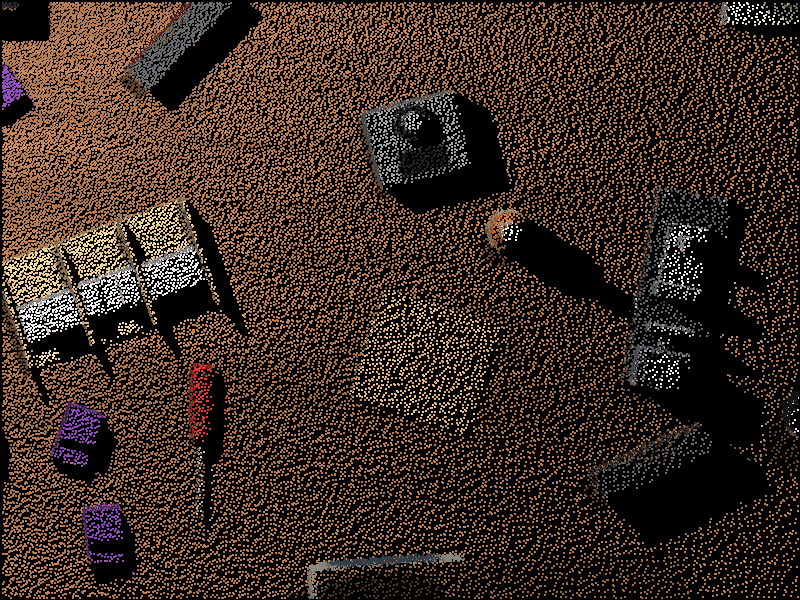

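View pics/rackc.png

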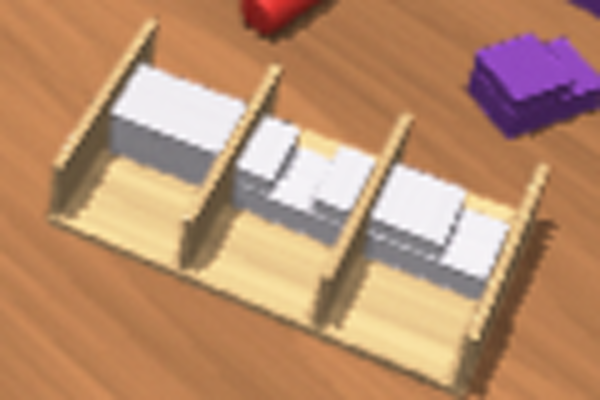

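The step_block is in the bay with the largest world y. Its step faces world +y (crop pixel (480,240)). Caliper: dial end at ortho (660,370), jaw end at (695,200). Now the numeric poses.

```bash
python3 - <<'E'
from h import *
W=np.load('scene.npy');im=np.load('scene_im.npy').astype(int)
P=W.reshape(-1,3);C=im.reshape(-1,3);ok=np.isfinite(P).all(1);P=P[ok];C=C[ok]
bright=C.min(1);sat=C.max(1)-C.min(1)
def rect(m,n):
    q=P[m]
    r=cv2.minAreaRect(q[:,:2].astype(np.float32)); print(n,m.sum(),'c',np.round(r[0],1),'size',np.round(r[1],1),'ang',round(r[2],1),'z',np.percentile(q[:,2],[5,50,95]).round(1))
def box(x0,x1,y0,y1,z0,z1): return (P[:,0]>x0)&(P[:,0]<x1)&(P[:,1]>y0)&(P[:,1]<y1)&(P[:,2]>z0)&(P[:,2]<z1)
rect(box(400,610,170,420,-5,5)&(sat<200),'table')
rect(box(380,640,170,440,8,60),'rack all')
rect(box(450,560,170,420,33,39)&(sat<30)&(bright>150),'white36')
rect(box(450,560,330,420,33,39)&(sat<30)&(bright>150),'step tall')
rect(box(450,560,330,420,20,28)&(sat<30)&(bright>150),'step low')
rect(box(380,500,-110,50,2.5,8),'mat')
rect(box(600,720,-80,50,36,46),'recorder top')
rect(box(600,720,-80,50,47,70),'plunger')
for z in((5,14),(20,28),(44,52),(55,62),(62,68)): rect(box(410,625,-360,-215,*z),f'cal{z}')
rect(box(560,600,-130,-80,20,100),'glue')
E
```

```text
table 4508 c [505. 295.] size [249.9 209.9] ang 90.0 z [-3.3 -0.7  4.4]
rack all 2464 c [491.5 309.2] size [222.9 255.3] ang 0.0 z [10.7 29.3 43. ]
white36 558 c [510.6 279.8] size [ 40.  164.6] ang 18.7 z [33.4 34.9 37.1]
step tall 139 c [487.9 342.4] size [37.3 32.2] ang 16.8 z [33.3 34.8 36.9]
step low 131 c [484.1 352. ] size [37.  54.3] ang 20.1 z [20.8 22.5 24.5]
mat 485 c [439.5 -22.6] size [129.2 116. ] ang 75.6 z [2.6 3.5 5.3]
recorder top 659 c [660.9 -16. ] size [80.6 97. ] ang 14.4 z [37.7 40.5 43.1]
plunger 150 c [679.6  -8.8] size [31.7 36.3] ang 58.8 z [48.5 53.7 65.9]
cal(5, 14) 522 c [ 509.8 -274. ] size [ 81.5 199.8] ang 79.1 z [ 6.6 10.  12.6]
cal(20, 28) 209 c [ 494.7 -271.4] size [ 54.7 165.6] ang 76.2 z [20.6 23.4 27.4]
cal(44, 52) 128 c [ 486.4 -272.1] size [ 54.  157.6] ang 74.9 z [44.6 47.2 50.9]
cal(55, 62) 108 c [ 487.7 -264.9] size [ 55.5 153.1] ang 85.2 z [55.2 58.8 61.8]
cal(62, 68) 23 c [ 431.6 -260. ] size [28.7 33.3] ang 32.9 z [62.  63.2 64.1]
glue 301 c [ 577.4 -101.4] size [26.2 40.4] ang 42.5 z [24.2 58.4 92.7]
```

```bash
cat >> h.py <<'E'
def st():
    s=sense();m=R.from_quat(s['tcp_rot']).as_matrix()
    return s,m
def go(x,y,z,yaw,s=None):
    "shift in tool axes as they stand (units) then turn in units; yaw=deg of tool x"
    s,m=st(); d=m.T@(np.array([x,y,z])-s['tool_pos'])/40
    Mt=R.from_euler('z',yaw,degrees=True).as_matrix()@np.diag([1,-1,-1.])
    tw=R.from_matrix(m.T@Mt).as_rotvec(degrees=True)/5
    print('now',s['tool_pos'].round(1),'yaw',np.degrees(np.arctan2(m[1,0],m[0,0])).round(2),'t',round(s['clock'],2),'w',round(s['grip_width'],1))
    print(' shift',d.round(3),'len mm',round(np.linalg.norm(d)*40,1),'turn',tw.round(3))
    # shift if turn is done first
    print(' shift after turn',(Mt.T@(np.array([x,y,z])-s['tool_pos'])/40).round(3))
E
R='{"twist":[0,0,0],"translation":[0.756,-0.327,0],"jaw":1}'
python3 -m creep '[{"twist":[0,0,0],"translation":[0.756,-0.327,0],"jaw":1},{"twist":[0,0,0],"translation":[0.756,-0.327,0],"jaw":1},{"twist":[0,0,0],"translation":[0.756,-0.327,0],"jaw":1},{"twist":[0,0,0],"translation":[0.756,-0.327,0],"jaw":1},{"twist":[0,0,0],"translation":[0.756,-0.327,0],"jaw":1},{"twist":[0,0,0],"translation":[0.756,-0.327,0],"jaw":1},{"twist":[0,0,0],"translation":[0.756,-0.327,0],"jaw":1},{"twist":[0,0,0],"translation":[0.756,-0.327,0],"jaw":1},{"twist":[0,0,0],"translation":[0.756,-0.327,0],"jaw":1},{"twist":[0,0,0],"translation":[0.756,-0.327,0],"jaw":1},{"twist":[0,0,0],"translation":[0.756,-0.327,0],"jaw":1},{"twist":[0,0,0],"translation":[0.756,-0.327,0],"jaw":1},{"twist":[0,0,0],"translation":[0.756,-0.327,0],"jaw":1},{"twist":[0,0,0],"translation":[0.756,-0.327,0],"jaw":1},{"twist":[0,0,0],"translation":[0.756,-0.327,0],"jaw":1}]'
python3 -m creep '[{"twist":[0,0,-0.99],"translation":[0,0,0],"jaw":0.5},{"twist":[0,0,-0.99],"translation":[0,0,0],"jaw":0.5},{"twist":[0,0,-0.99],"translation":[0,0,0],"jaw":0.5},{"twist":[0,0,-0.99],"translation":[0,0,0],"jaw":0.5},{"twist":[0,0,-0.99],"translation":[0,0,0],"jaw":0.5},{"twist":[0,0,-0.99],"translation":[0,0,0],"jaw":0.5},{"twist":[0,0,-0.99],"translation":[0,0,0],"jaw":0.5},{"twist":[0,0,-0.99],"translation":[0,0,0],"jaw":0.5},{"twist":[0,0,-0.99],"translation":[0,0,0],"jaw":0.5},{"twist":[0,0,-0.99],"translation":[0,0,0],"jaw":0.5},{"twist":[0,0,-0.99],"translation":[0,0,0],"jaw":0.5},{"twist":[0,0,-0.99],"translation":[0,0,0],"jaw":0.5},{"twist":[0,0,-0.99],"translation":[0,0,0],"jaw":0.5},{"twist":[0,0,0],"translation":[0,0,0],"jaw":0.5}]'
python3 - <<'E'
from h import *
go(520,-247,200,77)
im,W=cloud('wrist');save(im,'w1');np.save('w1.npy',W);np.save('w1_im.npy',im)
P=W.reshape(-1,3)
def box(x0,x1,y0,y1,z0,z1): return (P[:,0]>x0)&(P[:,0]<x1)&(P[:,1]>y0)&(P[:,1]<y1)&(P[:,2]>z0)&(P[:,2]<z1)
def rect(m,n):
    q=P[m]; r=cv2.minAreaRect(q[:,:2].astype(np.float32)); print(n,m.sum(),'c',np.round(r[0],1),'size',np.round(r[1],1),'ang',round(r[2],1),'z',np.percentile(q[:,2],[5,50,95]).round(1))
for z in((8,16),(21,29),(45,53),(54,61),(61,67)): rect(box(400,640,-350,-210,*z),f'cal{z}')
E
```

```text
clock: 1.35
tool_pos: [521.1, -244.5, 206.5]
tcp_rot: [0.994, 0.11, -0.0, -0.0]
force: [0.1, -0.9, 0.2]
grip_width: 85.4
grip_force: 0.0
clock: 2.52
tool_pos: [519.9, -245.8, 206.4]
tcp_rot: [0.781, 0.624, -0.0, -0.0]
force: [0.6, 0.2, -0.5]
grip_width: 42.8
grip_force: 0.0
now [ 519.9 -245.8  206.4] yaw 77.22 t 2.52 w 42.8
 shift [-0.029  0.009  0.16 ] len mm 6.5 turn [-0.009 -0.003  0.044]
 shift after turn [-0.029  0.009  0.16 ]
cal(8, 16) 4331 c [ 507.2 -279.2] size [ 76.3 199.7] ang 79.3 z [10.9 12.2 13.6]
cal(21, 29) 1307 c [ 491.7 -274.7] size [ 52.4 165.6] ang 78.8 z [23.5 25.2 26.9]
cal(45, 53) 809 c [ 484.4 -276.1] size [ 52.9 155.8] ang 75.3 z [46.5 49.1 51. ]
cal(54, 61) 756 c [ 485.3 -274.9] size [ 56.  155.7] ang 79.1 z [55.5 58.1 59.7]
cal(61, 67) 887 c [ 478.8 -279.9] size [ 39.9 144.8] ang 72.8 z [62.3 63.6 64.8]
```

View pics/w1.png

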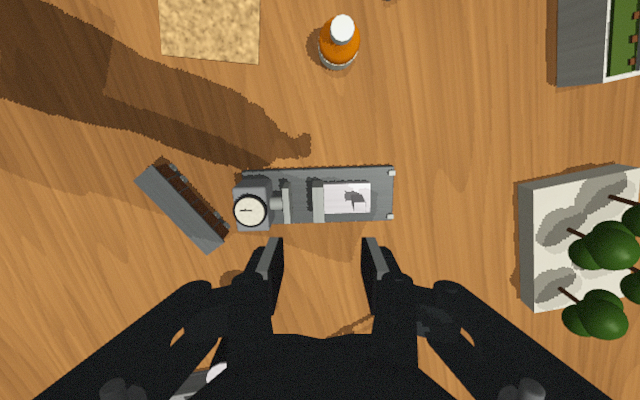

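Wrist view: caliper at (315,195) with the dial at (250,210), anvil plate at (287,205), jaw at (318,200) and tab with its shadow near (352,196). The glue is at (340,40) and a wagon at (180,205). I'll refine in the caliper frame.

```bash
cat >> h.py <<'E'
CO=np.array([502.3,-278.3]);CA=np.radians(-10.7)
def cal2w(x,y): return CO+np.array([np.cos(CA)*x-np.sin(CA)*y,np.sin(CA)*x+np.cos(CA)*y])
def w2cal(P):
    q=P[...,:2]-CO; return np.stack([np.cos(CA)*q[...,0]+np.sin(CA)*q[...,1],-np.sin(CA)*q[...,0]+np.cos(CA)*q[...,1],P[...,2]],-1)
E
python3 - <<'E'
from h import *
Q=w2cal(np.load('w1.npy')).reshape(-1,3)
def b(x0,x1,y0,y1,z0,z1,n):
    q=Q[(Q[:,0]>x0)&(Q[:,0]<x1)&(Q[:,1]>y0)&(Q[:,1]<y1)&(Q[:,2]>z0)&(Q[:,2]<z1)]
    print(n,len(q)); 
    if len(q): print(np.percentile(q,[2,50,98],axis=0).round(1).tolist())
b(-97,-50,-38,38,60,68,'housing')
b(-50,-25,-38,38,46,52,'anvil')
b(-24,10,-38,38,46,52,'jaw')
b(-24,100,-38,38,54,62,'tab')
b(-24,110,-38,38,22,28,'carriage')
E
```

```text
housing 896
[[-93.0, -18.0, 61.5], [-74.7, 1.0, 63.6], [-56.9, 18.9, 65.1]]
anvil 242
[[-37.8, -21.2, 47.1], [-33.7, 1.4, 49.2], [-30.0, 22.2, 50.4]]
jaw 353
[[-1.5, -21.4, 47.5], [4.1, 1.5, 49.2], [9.8, 22.7, 50.7]]
tab 130
[[47.1, -5.5, 54.5], [53.9, 1.0, 58.9], [60.0, 6.1, 60.6]]
carriage 1183
[[12.5, -19.1, 23.4], [37.4, 3.9, 25.3], [71.0, 19.9, 26.9]]
```

```bash
sed -i 's/^CO=.*/CO=np.array([502.4,-277.5]);CA=np.radians(-10.7)/' h.py; python3 - <<'E'
from h import *
x,y=cal2w(54,0);print(x,y)
go(x,y,36,79.3)
E
```

```text
555.4610910133551 -287.5259972308212
now [ 519.9 -245.8  206.4] yaw 76.92 t 2.57 w 42.9
 shift [-0.817  1.104  4.26 ] len mm 179.0 turn [-0.008 -0.003 -0.476]
 shift after turn [-0.861  1.067  4.261]
```

```bash
python3 -m creep '[{"twist":[0,0,-0.476],"translation":[0,0,0],"jaw":0.38},{"twist":[0,0,0],"translation":[-0.43,0.533,0.5],"jaw":0.38},{"twist":[0,0,0],"translation":[-0.43,0.533,0.5],"jaw":0.38},{"twist":[0,0,0],"translation":[0,0,0.8],"jaw":0.38},{"twist":[0,0,0],"translation":[0,0,0.8],"jaw":0.38},{"twist":[0,0,0],"translation":[0,0,0.8],"jaw":0.38},{"twist":[0,0,0],"translation":[0,0,0.6],"jaw":0.38},{"twist":[0,0,0],"translation":[0,0,0.2],"jaw":0.38},{"twist":[0,0,0],"translation":[0,0,0.06],"jaw":0.38},{"twist":[0,0,0],"translation":[0,0,0],"jaw":0.38}]'
python3 -m creep '[{"twist":[0,0,0],"translation":[0,0,0],"jaw":0},{"twist":[0,0,0],"translation":[0,0,0],"jaw":0},{"twist":[0,0,0],"translation":[0,0,0],"jaw":0},{"twist":[0,0,0],"translation":[0,0,0],"jaw":0},{"twist":[0,0,0],"translation":[0,0,0],"jaw":0},{"twist":[0,0,0],"translation":[0,0,0],"jaw":0}]' 30
python3 - <<'E'
from h import *
s,m=st();print(w2cal(s['tool_pos']),s['force'])
x,y=cal2w(80,0);go(x,y,36,79.3)
E
```

```text
clock: 3.4
tool_pos: [555.9, -287.7, 36.8]
tcp_rot: [0.77, 0.638, 0.0, -0.0]
force: [0.9, 0.6, 0.5]
grip_width: 32.7
grip_force: 0.0
clock: 3.9
tool_pos: [555.8, -287.6, 36.8]
tcp_rot: [0.77, 0.639, 0.0, 0.0]
force: [-0.2, -0.3, 0.5]
grip_width: -0.0
grip_force: 0.0
[54.31099122 -0.05973149 36.77309216] [-0.18634823 -0.31159306  0.51014039]
now [ 555.8 -287.6   36.8] yaw 79.37 t 3.9 w -0.0
 shift [0.001 0.642 0.02 ] len mm 25.7 turn [0.006 0.003 0.015]
 shift after turn [0.001 0.642 0.019]
```

```bash
python3 - <<'E'
from h import *
im,W=cloud('wrist');save(im,'w2');Q=w2cal(W).reshape(-1,3)
im,W=cloud('scene');Q2=w2cal(W).reshape(-1,3)
def b(Q,x0,x1,y0,y1,z0,z1,n):
    q=Q[(Q[:,0]>x0)&(Q[:,0]<x1)&(Q[:,1]>y0)&(Q[:,1]<y1)&(Q[:,2]>z0)&(Q[:,2]<z1)]
    print(n,len(q)); 
    if len(q): print(np.percentile(q,[2,50,98],axis=0).round(1).tolist())
for q in(Q,Q2):
  b(q,-24,35,-38,38,46,52,'jaw')
  b(q,-24,100,-38,38,54,62,'tab')
save(cv2.resize(im[120:220,200:340],None,fx=5,fy=5),'s2')
E
```

```text
jaw 1680
[[-1.2, -21.9, 47.1], [5.8, 1.5, 49.1], [12.3, 22.1, 50.3]]
tab 3
[[50.6, 5.6, 54.1], [51.2, 5.8, 54.5], [57.8, 5.8, 54.6]]
jaw 27
[[-0.1, -18.3, 46.3], [5.9, 5.6, 47.5], [12.2, 25.5, 50.8]]
tab 7
[[50.6, 2.3, 54.8], [57.7, 9.6, 56.4], [61.3, 11.3, 60.3]]
```

View pics/w2.png

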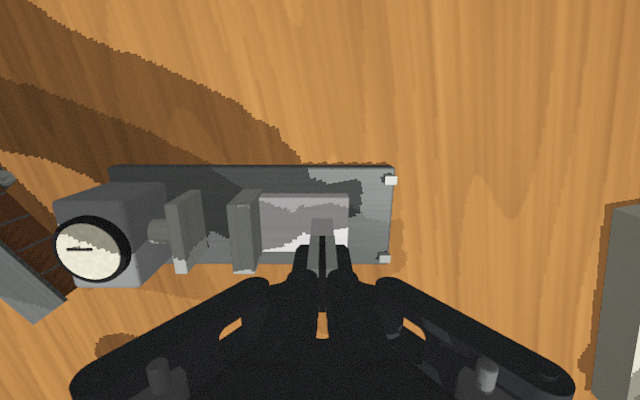

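The view shows the shut fingers at (322,265) over or behind the tab, whose face shows at (321,225). I'll measure where the fingers really are.

```bash
python3 - <<'E'
from h import *
s,m=st();im,W=cloud('wrist')
T=(W-s['tool_pos'])@m
for v in (215,225,235,242,248,254,260,270,285,300):
    print(v,[tuple(T[v,u].round(0).astype(int)) if np.isfinite(T[v,u]).all() else None for u in range(296,350,6)])
print(s['grip_width'],s['grip_force'])
E
```

```text
215 [(np.int64(7), np.int64(-17), np.int64(12)), (np.int64(7), np.int64(-13), np.int64(13)), (np.int64(7), np.int64(-9), np.int64(11)), (np.int64(7), np.int64(-5), np.int64(11)), (np.int64(7), np.int64(-1), np.int64(12)), (np.int64(7), np.int64(3), np.int64(12)), (np.int64(7), np.int64(7), np.int64(12)), (np.int64(7), np.int64(11), np.int64(11)), (np.int64(7), np.int64(15), np.int64(11))]
225 [(np.int64(0), np.int64(-17), np.int64(10)), (np.int64(0), np.int64(-13), np.int64(12)), (np.int64(0), np.int64(-9), np.int64(12)), (np.int64(5), np.int64(-5), np.int64(-1)), (np.int64(5), np.int64(-1), np.int64(-1)), (np.int64(5), np.int64(3), np.int64(-2)), (np.int64(5), np.int64(7), np.int64(0)), (np.int64(0), np.int64(11), np.int64(11)), (np.int64(0), np.int64(15), np.int64(11))]
235 [(np.int64(-7), np.int64(-17), np.int64(10)), (np.int64(-8), np.int64(-13), np.int64(12)), (np.int64(-8), np.int64(-9), np.int64(12)), (np.int64(5), np.int64(-4), np.int64(-16)), (np.int64(5), np.int64(-1), np.int64(-16)), (np.int64(5), np.int64(3), np.int64(-16)), (np.int64(5), np.int64(6), np.int64(-17)), (np.
[... 2247 characters left out ...]
4(-75)), (np.int64(12), np.int64(-3), np.int64(-76)), (np.int64(3), np.int64(-1), np.int64(-62)), (np.int64(7), np.int64(2), np.int64(-68)), (np.int64(11), np.int64(4), np.int64(-74)), (np.int64(12), np.int64(6), np.int64(-76)), (np.int64(12), np.int64(9), np.int64(-75))]
300 [(np.int64(16), np.int64(-8), np.int64(-89)), (np.int64(17), np.int64(-6), np.int64(-91)), (np.int64(16), np.int64(-4), np.int64(-90)), (np.int64(8), np.int64(-3), np.int64(-79)), (np.int64(-4), np.int64(-1), np.int64(-64)), (np.int64(2), np.int64(2), np.int64(-71)), (np.int64(12), np.int64(4), np.int64(-84)), (np.int64(15), np.int64(5), np.int64(-89)), (np.int64(16), np.int64(7), np.int64(-90))]
0.19768260938698193 0.0
```

View pics/s2.png

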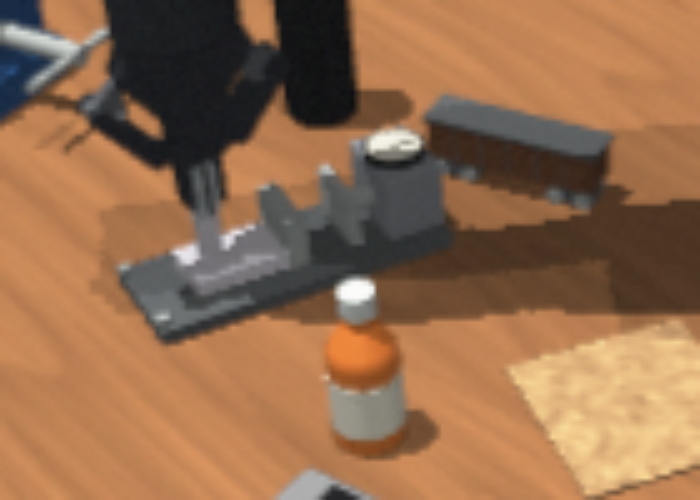

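The scene crop also shows the pads ending above the tab at (207,200), with the tab below them. I'll check the fingertip height with both cameras.

```bash
python3 - <<'E'
from h import *
s,m=st()
for n in('scene','side','wrist'):
    im,W=cloud(n); T=(W-s['tool_pos'])@m
    k=(abs(T[...,0])<18)&(abs(T[...,1])<18)&(T[...,2]>-70)&(T[...,2]<16)
    q=T[k]; c=im[k].mean(1)
    print(n,len(q))
    for z in range(-70,16,5):
        r=(q[:,2]>=z)&(q[:,2]<z+5)
        if r.sum(): print(z,r.sum(),q[r].min(0).round(0)[:2],q[r].max(0).round(0)[:2],'bright',c[r].mean().round(0))
E
```

```text
scene 216
-70 14 [  6. -16.] [16. 15.] bright 35.0
-65 12 [  6. -11.] [15. 16.] bright 43.0
-60 15 [  2. -11.] [15. 14.] bright 64.0
-55 12 [  0. -10.] [16. 14.] bright 62.0
-50 15 [  1. -10.] [16. 15.] bright 59.0
-45 13 [ -3. -12.] [14. 14.] bright 63.0
-40 14 [  0. -12.] [13. 14.] bright 62.0
-35 9 [  6. -10.] [14. 13.] bright 75.0
-30 9 [  5. -13.] [15. 11.] bright 89.0
-25 6 [ 3. -7.] [11.  7.] bright 101.0
-20 8 [ 2. -4.] [10.  7.] bright 113.0
-15 6 [ 0. -6.] [11.  7.] bright 115.0
-10 8 [ 1. -6.] [8. 8.] bright 115.0
-5 10 [ 6. -5.] [12.  8.] bright 127.0
0 2 [8. 3.] [10.  6.] bright 114.0
5 8 [  4. -13.] [9. 8.] bright 119.0
10 46 [-18. -17.] [18. 17.] bright 151.0
15 9 [ -8. -16.] [17. 17.] bright 138.0
side 158
-70 9 [  3. -15.] [15. 17.] bright 49.0
-65 7 [  6. -10.] [13.  9.] bright 51.0
-60 11 [ -5. -14.] [13. 18.] bright 57.0
-55 13 [ -8. -13.] [14. 16.] bright 63.0
-50 10 [ -3. -14.] [18.  9.] bright 65.0
-45 12 [ -3. -15.] [13. 17.] bright 60.0
-40 7 [  2. -12.] [16. 10.] bright 74.0
-35 7 [ 8. -6.] [17.  9.] bright 94.0
-30 6 [ 1. -6.] [13. -1.] bright 92.0
-25 4 [ 
[... 259 characters left out ...]
7.0
10 19 [-13. -15.] [18. 13.] bright 124.0
wrist 4556
-70 385 [ -6. -18.] [14. 18.] bright 32.0
-65 543 [-12. -16.] [12. 11.] bright 49.0
-60 196 [  6. -14.] [11. 14.] bright 74.0
-55 325 [  6. -13.] [11. 14.] bright 57.0
-50 281 [  6. -13.] [11. 14.] bright 58.0
-45 256 [  6. -13.] [11. 14.] bright 57.0
-40 228 [  6. -13.] [12. 14.] bright 59.0
-35 180 [  6. -13.] [11. 13.] bright 67.0
-30 26 [10. -6.] [11.  6.] bright 79.0
-20 37 [ 5. -7.] [6. 7.] bright 110.0
-15 81 [ 4. -7.] [6. 7.] bright 114.0
-10 72 [ 4. -6.] [6. 7.] bright 113.0
-5 65 [ 5. -7.] [6. 7.] bright 113.0
0 63 [ 4. -7.] [6. 7.] bright 113.0
5 95 [-14. -18.] [16. 17.] bright 128.0
10 1723 [-17. -18.] [18. 18.] bright 155.0
```

Both cameras agree: the shut fingertips end about 29 mm short of the reported TCP (tool z ≈ -29), so they closed above the tab. I'll use the measured tip offset from here on: open, go down 28 mm, close.

```bash
python3 -m creep '[{"twist":[0,0,0],"translation":[0,0,0],"jaw":0.38},{"twist":[0,0,0],"translation":[0,0,0],"jaw":0.38},{"twist":[0,0,0],"translation":[0,0,0],"jaw":0.38},{"twist":[0,0,0],"translation":[0,0,0],"jaw":0.38},{"twist":[0,0,0],"translation":[0,0,0.3],"jaw":0.38},{"twist":[0,0,0],"translation":[0,0,0.2],"jaw":0.38},{"twist":[0,0,0],"translation":[0,0,0.2],"jaw":0.38},{"twist":[0,0,0],"translation":[0,0,0],"jaw":0.38}]'
python3 -m creep '[{"twist":[0,0,0],"translation":[0,0,0],"jaw":0},{"twist":[0,0,0],"translation":[0,0,0],"jaw":0},{"twist":[0,0,0],"translation":[0,0,0],"jaw":0},{"twist":[0,0,0],"translation":[0,0,0],"jaw":0},{"twist":[0,0,0],"translation":[0,0,0],"jaw":0},{"twist":[0,0,0],"translation":[0,0,0],"jaw":0}]' 30
```

```text
clock: 4.87
tool_pos: [554.7, -286.9, 6.4]
tcp_rot: [0.77, 0.639, -0.0, -0.001]
force: [-0.2, -0.5, 0.2]
grip_width: 32.3
grip_force: 0.0
clock: 5.37
tool_pos: [555.7, -287.5, 8.4]
tcp_rot: [0.77, 0.639, 0.0, 0.0]
force: [0.0, 0.1, -2.2]
grip_width: 13.3
grip_force: 31.8
```

```bash
python3 -m creep '[{"twist":[0,0,0],"translation":[0,0.07,0],"jaw":0},{"twist":[0,0,0],"translation":[0,0.07,0],"jaw":0},{"twist":[0,0,0],"translation":[0,0.07,0],"jaw":0},{"twist":[0,0,0],"translation":[0,0.07,0],"jaw":0},{"twist":[0,0,0],"translation":[0,0.07,0],"jaw":0},{"twist":[0,0,0],"translation":[0,0.07,0],"jaw":0},{"twist":[0,0,0],"translation":[0,0.07,0],"jaw":0},{"twist":[0,0,0],"translation":[0,0.07,0],"jaw":0},{"twist":[0,0,0],"translation":[0,0.07,0],"jaw":0},{"twist":[0,0,0],"translation":[0,0,0],"jaw":0},{"twist":[0,0,0],"translation":[0,0,0],"jaw":0}]'
python3 - <<'E'
from h import *
s,m=st();print(w2cal(s['tool_pos']),s['force'])
E
```

```text
clock: 6.28
tool_pos: [579.4, -292.1, 8.4]
tcp_rot: [0.77, 0.639, -0.001, -0.001]
force: [-6.2, 0.1, 0.5]
grip_width: 13.4
grip_force: 32.2
[ 7.83566759e+01 -3.11997048e-02  8.40447331e+00] [-6.2030316   0.13055342  0.51800851]
```

```bash
python3 -m creep '[{"twist":[0,0,0],"translation":[0,0,0],"jaw":0.38},{"twist":[0,0,0],"translation":[0,0,0],"jaw":0.38},{"twist":[0,0,0],"translation":[0,0,0],"jaw":0.38},{"twist":[0,0,0],"translation":[0,0,-0.2],"jaw":0.38},{"twist":[0,0,0],"translation":[0,0,-0.95],"jaw":0.38},{"twist":[0,0,0],"translation":[0,0,-0.95],"jaw":0.38},{"twist":[0,0,0],"translation":[0,0,-0.95],"jaw":0.38},{"twist":[0,0,0],"translation":[0,0,-0.95],"jaw":0.8}]'
python3 - <<'E'
from h import *
go(477,377,170,108.7)
E
```

```text
clock: 6.95
tool_pos: [580.3, -292.0, 171.1]
tcp_rot: [0.769, 0.639, 0.0, 0.0]
force: [0.8, -0.4, 0.8]
grip_width: 43.3
grip_force: 0.0
now [ 580.3 -292.   171.1] yaw 79.39 t 6.95 w 43.3
 shift [15.962 -5.618  0.019] len mm 676.9 turn [ 9.000e-03  5.000e-03 -5.863e+00]
 shift after turn [16.669  2.917  0.028]
```

```bash
python3 -m creep '[{"twist":[0,0,0],"translation":[0.887,-0.312,0],"jaw":1},{"twist":[0,0,0],"translation":[0.887,-0.312,0],"jaw":1},{"twist":[0,0,0],"translation":[0.887,-0.312,0],"jaw":1},{"twist":[0,0,0],"translation":[0.887,-0.312,0],"jaw":1},{"twist":[0,0,0],"translation":[0.887,-0.312,0],"jaw":1},{"twist":[0,0,0],"translation":[0.887,-0.312,0],"jaw":1},{"twist":[0,0,0],"translation":[0.887,-0.312,0],"jaw":1},{"twist":[0,0,0],"translation":[0.887,-0.312,0],"jaw":1},{"twist":[0,0,0],"translation":[0.887,-0.312,0],"jaw":1},{"twist":[0,0,0],"translation":[0.887,-0.312,0],"jaw":1},{"twist":[0,0,0],"translation":[0.887,-0.312,0],"jaw":1},{"twist":[0,0,0],"translation":[0.887,-0.312,0],"jaw":1},{"twist":[0,0,0],"translation":[0.887,-0.312,0],"jaw":1},{"twist":[0,0,0],"translation":[0.887,-0.312,0],"jaw":1},{"twist":[0,0,0],"translation":[0.887,-0.312,0],"jaw":1},{"twist":[0,0,0],"translation":[0.887,-0.312,0],"jaw":1},{"twist":[0,0,0],"translation":[0.887,-0.312,0],"jaw":1},{"twist":[0,0,0],"translation":[0.887,-0.312,0],"jaw":1}]'
python3 -m creep '[{"twist":[0,0,-0.98],"translation":[0,0,0],"jaw":1},{"twist":[0,0,-0.98],"translation":[0,0,0],"jaw":1},{"twist":[0,0,-0.98],"translation":[0,0,0],"jaw":1},{"twist":[0,0,-0.98],"translation":[0,0,0],"jaw":1},{"twist":[0,0,-0.98],"translation":[0,0,0],"jaw":1},{"twist":[0,0,-0.98],"translation":[0,0,0],"jaw":1},{"twist":[0,0,0],"translation":[0,0,0],"jaw":1}]'
python3 - <<'E'
from h import *
im,W=cloud('wrist');save(im,'w3');np.save('w3.npy',W);np.save('w3_im.npy',im)
P=W.reshape(-1,3);C=im.reshape(-1,3).astype(int)
ok=np.isfinite(P).all(1);P=P[ok];C=C[ok]
g=(C.max(1)-C.min(1)<30)&(C.min(1)>120)
def rect(m,n):
    q=P[m]; r=cv2.minAreaRect(q[:,:2].astype(np.float32)); print(n,m.sum(),'c',np.round(r[0],1),'size',np.round(r[1],1),'ang',round(r[2],1),'z',np.percentile(q[:,2],[5,50,95]).round(1))
b=lambda z0,z1:(P[:,0]>450)&(P[:,0]<525)&(P[:,1]>320)&(P[:,1]<395)&(P[:,2]>z0)&(P[:,2]<z1)
rect(b(33,39)&g,'tall');rect(b(20,28)&g,'low');rect(b(20,39)&g,'both')
go(477,377,170,108.7)
E
```

```text
clock: 8.45
tool_pos: [476.7, 378.9, 169.4]
tcp_rot: [0.769, 0.639, 0.001, 0.0]
force: [-0.0, 0.1, 0.4]
grip_width: 85.4
grip_force: 0.0
clock: 9.03
tool_pos: [477.4, 377.1, 169.2]
tcp_rot: [0.581, 0.814, 0.0, 0.0]
force: [0.0, 0.0, 0.5]
grip_width: 85.4
grip_force: 0.0
tall 874 c [487.3 338.9] size [34.5 34.3] ang 19.7 z [35.1 36.3 37.4]
low 480 c [485.3 347. ] size [35.1 57. ] ang 21.1 z [23.1 24.3 25.4]
both 1354 c [485.5 347.2] size [36.4 56.1] ang 19.2 z [23.6 35.8 37.2]
now [477.4 377.  169.1] yaw 108.71 t 9.08 w 85.5
 shift [ 0.002 -0.009 -0.023] len mm 1.0 turn [ 0.01  -0.002  0.002]
 shift after turn [ 0.002 -0.009 -0.023]
```

View pics/w3.png

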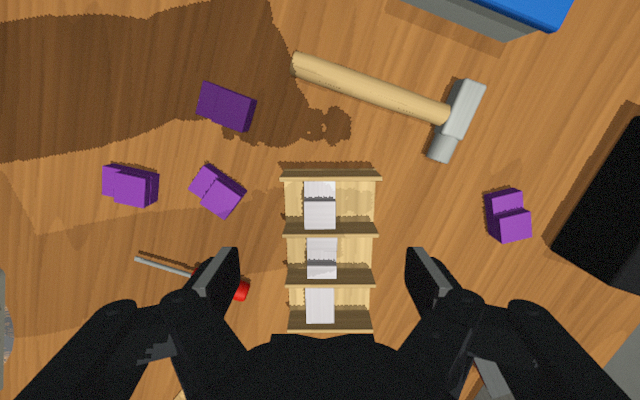

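Wrist view: the stepped block is in the top bay at (320,205), with the step towards image top. The plain and slotted blocks are in the lower bays. Its measured size of 36.4 x 56.1 matches.

```bash
python3 - <<'E'
from h import *
go(486.8,343.0,-20,109.2)
E
```

```text
now [477.4 377.  169.1] yaw 108.71 t 9.08 w 85.5
 shift [-0.883 -0.054  4.727] len mm 192.4 turn [ 0.01  -0.002 -0.098]
 shift after turn [-0.881 -0.057  4.727]
```

```bash
python3 -m creep '[{"twist":[0,0,-0.098],"translation":[0,0,0],"jaw":0.8},{"twist":[0,0,0],"translation":[-0.881,-0.057,0],"jaw":0.8},{"twist":[0,0,0],"translation":[0,0,0.9],"jaw":0.8},{"twist":[0,0,0],"translation":[0,0,0.9],"jaw":0.8},{"twist":[0,0,0],"translation":[0,0,0.9],"jaw":0.8},{"twist":[0,0,0],"translation":[0,0,0.8],"jaw":0.8},{"twist":[0,0,0],"translation":[0,0,0.6],"jaw":0.8},{"twist":[0,0,0],"translation":[0,0,0.4],"jaw":0.8},{"twist":[0,0,0],"translation":[0,0,0.22],"jaw":0.8},{"twist":[0,0,0],"translation":[0,0,0],"jaw":0.8}]'
python3 - <<'E'
from h import *
go(486.8,343.0,-20,109.2); print(sense()['force'])
E
```

```text
clock: 9.92
tool_pos: [485.9, 342.4, -22.0]
tcp_rot: [0.579, 0.815, -0.001, -0.001]
force: [-0.2, -0.4, -0.1]
grip_width: 68.5
grip_force: 0.0
now [485.9 342.4 -22. ] yaw 109.19 t 9.92 w 68.5
 shift [ 0.007  0.025 -0.051] len mm 2.3 turn [-0.033  0.004 -0.002]
 shift after turn [ 0.007  0.026 -0.051]
[-0.23225798 -0.41903157 -0.05540632]
```

```bash
python3 -m creep '[{"twist":[0,0,0],"translation":[0,0,0],"jaw":0.3},{"twist":[0,0,0],"translation":[0,0,0],"jaw":0.3},{"twist":[0,0,0],"translation":[0,0,0],"jaw":0.3},{"twist":[0,0,0],"translation":[0,0,0],"jaw":0.3},{"twist":[0,0,0],"translation":[0,0,0],"jaw":0.3},{"twist":[0,0,0],"translation":[0,0,0],"jaw":0.3},{"twist":[0,0,0],"translation":[0,0,0],"jaw":0.3}]' 40
python3 - <<'E'
from h import *
go(486.8,343.0,-20,109.2); print(sense()['force'])
E
```

```text
clock: 10.5
tool_pos: [487.7, 343.4, -18.9]
tcp_rot: [0.579, 0.815, 0.001, 0.001]
force: [-0.0, -0.2, 7.1]
grip_width: 35.4
grip_force: 41.0
now [487.7 343.4 -18.9] yaw 109.26 t 10.5 w 35.4
 shift [-0.002 -0.024  0.028] len mm 1.5 turn [ 0.031 -0.005  0.013]
 shift after turn [-0.002 -0.024  0.028]
[-1.49494363e-03 -2.26189470e-01  7.08820475e+00]
```

```bash
python3 -m creep '[{"twist":[0,0,0],"translation":[0,0,-0.1],"jaw":0.3},{"twist":[0,0,0],"translation":[0,0,-0.3],"jaw":0.3},{"twist":[0,0,0],"translation":[0,0,-0.6],"jaw":0.3},{"twist":[0,0,0],"translation":[0,0,-0.6],"jaw":0.3},{"twist":[0,0,0],"translation":[0,0,-0.4],"jaw":0.3},{"twist":[0,0,0],"translation":[0,0,0],"jaw":0.3}]'
python3 - <<'E'
from h import *
go(441.5,-27,60,109.2); print(sense()['force'])
E
```

```text
clock: 11.0
tool_pos: [488.4, 343.8, 63.4]
tcp_rot: [0.579, 0.815, 0.003, 0.001]
force: [0.9, 0.5, -2.0]
grip_width: 35.2
grip_force: 40.5
now [488.4 343.8  63.4] yaw 109.27 t 11.0 w 35.2
 shift [-8.363 -4.166  0.056] len mm 373.8 turn [ 0.064 -0.009  0.014]
 shift after turn [-8.369 -4.155  0.086]
[ 0.92119221  0.54355817 -1.9648995 ]
```

```bash
python3 -m creep '[{"twist":[0,0,0],"translation":[-0.3,-0.15,0],"jaw":0.3},{"twist":[0,0,0],"translation":[-0.7,-0.35,0],"jaw":0.3},{"twist":[0,0,0],"translation":[-0.8,-0.4,0],"jaw":0.3},{"twist":[0,0,0],"translation":[-0.8,-0.4,0],"jaw":0.3},{"twist":[0,0,0],"translation":[-0.8,-0.4,0],"jaw":0.3},{"twist":[0,0,0],"translation":[-0.8,-0.4,0],"jaw":0.3},{"twist":[0,0,0],"translation":[-0.8,-0.4,0],"jaw":0.3},{"twist":[0,0,0],"translation":[-0.8,-0.4,0],"jaw":0.3},{"twist":[0,0,0],"translation":[-0.8,-0.4,0],"jaw":0.3},{"twist":[0,0,0],"translation":[-0.8,-0.4,0],"jaw":0.3},{"twist":[0,0,0],"translation":[-0.6,-0.3,0],"jaw":0.3},{"twist":[0,0,0],"translation":[-0.36,-0.16,0],"jaw":0.3},{"twist":[0,0,0],"translation":[0,0,0],"jaw":0.3},{"twist":[0,0,0],"translation":[0,0,0.8],"jaw":0.3},{"twist":[0,0,0],"translation":[0,0,0.6],"jaw":0.3},{"twist":[0,0,0],"translation":[0,0,0.4],"jaw":0.3},{"twist":[0,0,0],"translation":[0,0,0.1],"jaw":0.3},{"twist":[0,0,0],"translation":[0,0,0],"jaw":0.3},{"twist":[0,0,0],"translation":[0,0,0],"jaw":0.3}]'
python3 - <<'E'
from h import *
go(441.5,-27,-20,109.2); print(sense()['force'])
E
```

```text
clock: 12.58
tool_pos: [439.9, -27.4, -16.3]
tcp_rot: [0.579, 0.816, -0.0, -0.0]
force: [0.1, -0.4, -2.4]
grip_width: 35.1
grip_force: 40.4
now [439.9 -27.4 -16.3] yaw 109.29 t 12.58 w 35.1
 shift [-0.003  0.042  0.093] len mm 4.1 turn [-0.006 -0.004  0.018]
 shift after turn [-0.003  0.042  0.093]
[ 0.07016901 -0.35567492 -2.42354222]
```

```bash
python3 -m creep '[{"twist":[0,0,0],"translation":[0,0,0.05],"jaw":0.3},{"twist":[0,0,0],"translation":[0,0,0.05],"jaw":0.3},{"twist":[0,0,0],"translation":[0,0,0.0],"jaw":0.3},{"twist":[0,0,0],"translation":[0,0,0],"jaw":0.3}]'
```

```text
clock: 12.92
tool_pos: [440.3, -27.7, -20.1]
tcp_rot: [0.579, 0.816, 0.0, 0.0]
force: [-0.9, 0.5, -3.0]
grip_width: 35.3
grip_force: 40.4
```

```bash
python3 -m creep '[{"twist":[0,0,0],"translation":[0,0,0.025],"jaw":0.3},{"twist":[0,0,0],"translation":[0,0,0.02],"jaw":0.3},{"twist":[0,0,0],"translation":[0,0,0.0],"jaw":0.3}]'
```

```text
clock: 13.17
tool_pos: [440.4, -27.7, -20.9]
tcp_rot: [0.579, 0.816, 0.0, 0.001]
force: [-5.5, 1.3, 18.7]
grip_width: 35.5
grip_force: 43.0
```

```bash
python3 -m creep '[{"twist":[0,0,0],"translation":[0,0,-0.02],"jaw":0.3},{"twist":[0,0,0],"translation":[0,0,0],"jaw":0.7},{"twist":[0,0,0],"translation":[0,0,0],"jaw":0.7},{"twist":[0,0,0],"translation":[0,0,0],"jaw":0.7},{"twist":[0,0,0],"translation":[0,0,0],"jaw":0.7},{"twist":[0,0,0],"translation":[0,0,-0.3],"jaw":1},{"twist":[0,0,0],"translation":[0,0,-0.9],"jaw":1},{"twist":[0,0,0],"translation":[0,0,-0.9],"jaw":1},{"twist":[0,0,0],"translation":[0,0,-0.9],"jaw":1},{"twist":[0,0,0],"translation":[0,0,0],"jaw":1}]'
python3 - <<'E'
from h import *
im,W=cloud('wrist')
P=W.reshape(-1,3);C=im.reshape(-1,3).astype(int)
ok=np.isfinite(P).all(1);P=P[ok];C=C[ok]
g=(C.max(1)-C.min(1)<35)&(C.min(1)>100)
def rect(m,n):
    q=P[m]; r=cv2.minAreaRect(q[:,:2].astype(np.float32)); print(n,m.sum(),'c',np.round(r[0],1),'size',np.round(r[1],1),'ang',round(r[2],1),'z',np.percentile(q[:,2],[5,50,95]).round(1))
b=lambda z0,z1:(P[:,0]>400)&(P[:,0]<480)&(P[:,1]>-65)&(P[:,1]<20)&(P[:,2]>z0)&(P[:,2]<z1)
rect(b(31,38)&g,'tall');rect(b(18,26)&g,'low');rect(b(18,38)&g,'both')
go(440,-23,-20,199.2)
E
```

```text
clock: 14.0
tool_pos: [443.0, -28.4, 104.4]
tcp_rot: [0.579, 0.816, 0.002, 0.004]
force: [0.9, -0.2, -0.5]
grip_width: 85.4
grip_force: 0.0
tall 1472 c [441.4 -31.3] size [35.3 33.6] ang 20.0 z [33.  34.2 35.3]
low 1027 c [432.5  -5.3] size [35.4 22.7] ang 19.8 z [21.  22.3 23.6]
both 2515 c [437.8 -20.8] size [35.7 55.4] ang 19.0 z [21.4 33.5 35.2]
now [442.1 -28.2 101.7] yaw 109.28 t 14.05 w 85.7
 shift [ 0.15  -0.023  3.041] len mm 121.8 turn [ 1.6000e-02  7.9000e-02 -1.7985e+01]
 shift after turn [0.008 0.139 3.042]
```

```bash
python3 -m creep '[{"twist":[0,0,-1],"translation":[0,0,0],"jaw":1},{"twist":[0,0,-1],"translation":[0,0,0],"jaw":1},{"twist":[0,0,-1],"translation":[0,0,0],"jaw":1},{"twist":[0,0,-1],"translation":[0,0,0],"jaw":1},{"twist":[0,0,-1],"translation":[0,0,0],"jaw":1},{"twist":[0,0,-1],"translation":[0,0,0],"jaw":1},{"twist":[0,0,-1],"translation":[0,0,0],"jaw":1},{"twist":[0,0,-1],"translation":[0,0,0],"jaw":1},{"twist":[0,0,-1],"translation":[0,0,0],"jaw":1},{"twist":[0,0,-1],"translation":[0,0,0],"jaw":1},{"twist":[0,0,-1],"translation":[0,0,0],"jaw":1},{"twist":[0,0,-1],"translation":[0,0,0],"jaw":1},{"twist":[0,0,-1],"translation":[0,0,0],"jaw":1},{"twist":[0,0,-1],"translation":[0,0,0],"jaw":1},{"twist":[0,0,-1],"translation":[0,0,0],"jaw":1},{"twist":[0,0,-1],"translation":[0,0,0],"jaw":1},{"twist":[0,0,-1],"translation":[0,0,0],"jaw":1},{"twist":[0,0,-0.98],"translation":[0,0,0],"jaw":1},{"twist":[0,0,0],"translation":[0,0,0],"jaw":1}]'
python3 - <<'E'
from h import *
go(437.8,-20.9,-20,199.2)
E
```

```text
clock: 15.63
tool_pos: [439.5, -27.6, 97.5]
tcp_rot: [-0.168, 0.986, 0.0, -0.001]
force: [0.4, -0.3, 0.1]
grip_width: 85.1
grip_force: 0.0
now [439.5 -27.6  97.5] yaw -160.61 t 15.63 w 85.1
 shift [-0.019  0.168  2.939] len mm 117.7 turn [ 0.011 -0.017  0.038]
 shift after turn [-0.014  0.171  2.939]
```

```bash
python3 -m creep '[{"twist":[0,0,0.04],"translation":[-0.014,0.171,0],"jaw":1},{"twist":[0,0,0],"translation":[0,0,0.8],"jaw":1},{"twist":[0,0,0],"translation":[0,0,0.8],"jaw":1},{"twist":[0,0,0],"translation":[0,0,0.6],"jaw":1},{"twist":[0,0,0],"translation":[0,0,0.4],"jaw":1},{"twist":[0,0,0],"translation":[0,0,0.24],"jaw":1},{"twist":[0,0,0],"translation":[0,0,0.1],"jaw":1},{"twist":[0,0,0],"translation":[0,0,0],"jaw":1},{"twist":[0,0,0],"translation":[0,0,0],"jaw":0.55},{"twist":[0,0,0],"translation":[0,0,0],"jaw":0.55},{"twist":[0,0,0],"translation":[0,0,0],"jaw":0.55},{"twist":[0,0,0],"translation":[0,0,0],"jaw":0.55},{"twist":[0,0,0],"translation":[0,0,0],"jaw":0.55},{"twist":[0,0,0],"translation":[0,0,0],"jaw":0.55}]' 30
python3 - <<'E'
from h import *
go(437.8,-20.9,-20,199.2);print(sense()['force'])
x,y=cal2w(-3,0);print(x,y);go(x,y,95,169.3)
E
```

```text
clock: 16.8
tool_pos: [439.0, -21.1, -18.2]
tcp_rot: [-0.165, 0.986, -0.0, 0.001]
force: [-1.1, -0.7, 7.7]
grip_width: 55.1
grip_force: 32.3
now [439.  -21.1 -18.2] yaw -161.05 t 16.8 w 55.1
 shift [0.026 0.015 0.046] len mm 2.2 turn [-0.009  0.018 -0.05 ]
 shift after turn [0.026 0.015 0.046]
[-1.1294136  -0.66020392  7.67683609]
499.4521616103691 -276.9430001538433
now [439.  -21.1 -18.2] yaw -161.05 t 16.8 w 55.1
 shift [ 0.643 -6.542 -2.825] len mm 286.2 turn [-4.00e-03  2.00e-02  5.93e+00]
 shift after turn [-2.673 -6.003 -2.829]
```

```bash
python3 -m creep '[{"twist":[0,0,0],"translation":[0,0,-0.2],"jaw":0.55},{"twist":[0,0,0],"translation":[0,0,-0.6],"jaw":0.55},{"twist":[0,0,0],"translation":[0,0,-0.8],"jaw":0.55},{"twist":[0,0,0],"translation":[0,0,-0.8],"jaw":0.55},{"twist":[0,0,0],"translation":[0,0,-0.43],"jaw":0.55},{"twist":[0,0,0.6],"translation":[0,0,0],"jaw":0.55},{"twist":[0,0,1],"translation":[0,0,0],"jaw":0.55},{"twist":[0,0,1],"translation":[0,0,0],"jaw":0.55},{"twist":[0,0,1],"translation":[0,0,0],"jaw":0.55},{"twist":[0,0,1],"translation":[0,0,0],"jaw":0.55},{"twist":[0,0,0.73],"translation":[0,0,0],"jaw":0.55},{"twist":[0,0,0.6],"translation":[0,0,0],"jaw":0.55},{"twist":[0,0,0],"translation":[0,0,0],"jaw":0.55}]'
python3 - <<'E'
from h import *
x,y=cal2w(-3.8,0);go(x,y,90,169.3)
E
```

```text
clock: 17.88
tool_pos: [438.1, -21.0, 94.6]
tcp_rot: [0.094, 0.996, -0.0, 0.0]
force: [-0.8, 0.8, -1.5]
grip_width: 55.3
grip_force: 33.3
now [438.1 -21.   94.6] yaw 169.18 t 17.88 w 55.3
 shift [-2.688 -5.998  0.117] len mm 262.9 turn [-0.     0.001 -0.024]
 shift after turn [-2.675 -6.003  0.116]
```

```bash
python3 -m creep '[{"twist":[0,0,-0.02],"translation":[-0.18,-0.4,0],"jaw":0.55},{"twist":[0,0,0],"translation":[-0.36,-0.8,0],"jaw":0.55},{"twist":[0,0,0],"translation":[-0.36,-0.8,0],"jaw":0.55},{"twist":[0,0,0],"translation":[-0.36,-0.8,0],"jaw":0.55},{"twist":[0,0,0],"translation":[-0.36,-0.8,0],"jaw":0.55},{"twist":[0,0,0],"translation":[-0.36,-0.8,0],"jaw":0.55},{"twist":[0,0,0],"translation":[-0.36,-0.8,0],"jaw":0.55},{"twist":[0,0,0],"translation":[-0.24,-0.55,0],"jaw":0.55},{"twist":[0,0,0],"translation":[-0.1,-0.25,0],"jaw":0.55},{"twist":[0,0,0],"translation":[0,0,0],"jaw":0.55},{"twist":[0,0,0],"translation":[0,0,0],"jaw":0.55}]'
python3 - <<'E'
from h import *
x,y=cal2w(-3.8,0);go(x,y,-4,169.3)
s,m=st()
im,W=cloud('wrist');save(im,'w4')
Q=w2cal(W).reshape(-1,3)
def b(x0,x1,y0,y1,z0,z1,n):
    q=Q[(Q[:,0]>x0)&(Q[:,0]<x1)&(Q[:,1]>y0)&(Q[:,1]<y1)&(Q[:,2]>z0)&(Q[:,2]<z1)]
    print(n,len(q)); 
    if len(q): print(np.percentile(q,[2,50,98],axis=0).round(1).tolist())
b(-50,-25,-38,38,46,52,'anvil')
b(5,45,-38,38,46,52,'jaw')
b(60,100,-38,38,54,62,'tab')
b(-60,60,-60,60,s['tool_pos'][2]+46,s['tool_pos'][2]+56,'blocktop')
b(-60,60,-60,60,s['tool_pos'][2]+34,s['tool_pos'][2]+44,'steptop')
E
```

```text
clock: 18.8
tool_pos: [499.2, -276.3, 94.0]
tcp_rot: [0.092, 0.996, 0.0, -0.0]
force: [-0.5, -0.4, -1.5]
grip_width: 55.3
grip_force: 33.3
now [ 499.2 -276.3   94. ] yaw 169.43 t 18.8 w 55.3
 shift [ 0.008 -0.017  2.449] len mm 98.0 turn [ 0.009 -0.011  0.026]
 shift after turn [ 0.01  -0.015  2.449]
anvil 654
[[-37.5, -22.5, 47.3], [-33.8, -0.3, 49.2], [-29.8, 21.2, 50.5]]
jaw 0
tab 27
[[82.8, -6.0, 58.4], [84.1, -0.9, 59.4], [85.2, 4.6, 60.4]]
blocktop 6057
[[-22.0, -33.5, 141.0], [-8.0, -10.1, 146.2], [12.8, 33.9, 148.7]]
steptop 3732
[[-22.1, -36.1, 128.8], [-10.5, 15.6, 134.2], [12.3, 34.4, 137.4]]
```

View pics/w4.png

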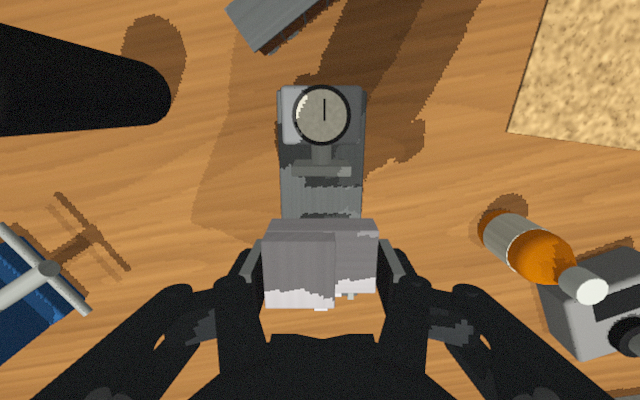

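The picture shows the block held level at (320,265) over the open caliper, dial at (320,115). Jaw and anvil lie clear on either side. Lowering.

```bash
python3 -m creep '[{"twist":[0,0,0],"translation":[0,-0.015,0.3],"jaw":0.55},{"twist":[0,0,0],"translation":[0,0,0.6],"jaw":0.55},{"twist":[0,0,0],"translation":[0,0,0.6],"jaw":0.55},{"twist":[0,0,0],"translation":[0,0,0.5],"jaw":0.55},{"twist":[0,0,0],"translation":[0,0,0.3],"jaw":0.55},{"twist":[0,0,0],"translation":[0,0,0.15],"jaw":0.55},{"twist":[0,0,0],"translation":[0,0,0.05],"jaw":0.55},{"twist":[0,0,0],"translation":[0,0,0],"jaw":0.55},{"twist":[0,0,0],"translation":[0,0,0],"jaw":0.55}]'
python3 - <<'E'
from h import *
s,m=st();print(w2cal(s['tool_pos']),s['force'])
E
```

```text
clock: 19.6
tool_pos: [500.1, -277.1, -4.8]
tcp_rot: [0.092, 0.996, -0.0, 0.001]
force: [0.4, -0.6, -1.6]
grip_width: 55.4
grip_force: 33.3
[-2.38460709 -0.03596539 -4.79437248] [ 0.38302926 -0.64495987 -1.5734792 ]
```

```bash
python3 -m creep '[{"twist":[0,0,0],"translation":[0,0,0.06],"jaw":0.55},{"twist":[0,0,0],"translation":[0,0,0.04],"jaw":0.55},{"twist":[0,0,0],"translation":[0,0,0.02],"jaw":0.55},{"twist":[0,0,0],"translation":[0,0,0],"jaw":0.55}]'
```

```text
clock: 19.93
tool_pos: [499.7, -277.4, -10.1]
tcp_rot: [0.092, 0.996, -0.0, 0.0]
force: [-1.5, 0.6, 3.1]
grip_width: 54.9
grip_force: 34.0
```

```bash
python3 -m creep '[{"twist":[0,0,0],"translation":[0,0,0],"jaw":0.75},{"twist":[0,0,0],"translation":[0,0,0],"jaw":0.85},{"twist":[0,0,0],"translation":[0,0,0],"jaw":0.9},{"twist":[0,0,0],"translation":[0,0,0],"jaw":0.9},{"twist":[0,0,0],"translation":[0,0,-0.2],"jaw":0.9},{"twist":[0,0,0],"translation":[0,0,-0.8],"jaw":0.9},{"twist":[0,0,0],"translation":[0,0,-0.9],"jaw":0.9},{"twist":[0,0,0],"translation":[0,0,-0.9],"jaw":0.9},{"twist":[0,0,0],"translation":[0,0,-0.7],"jaw":0.9},{"twist":[0,0,0],"translation":[0,0,0],"jaw":0.38}]'
python3 - <<'E'
from h import *
s,m=st()
im,W=cloud('wrist');save(im,'w5');Q=w2cal(W).reshape(-1,3)
def b(x0,x1,y0,y1,z0,z1,n):
    q=Q[(Q[:,0]>x0)&(Q[:,0]<x1)&(Q[:,1]>y0)&(Q[:,1]<y1)&(Q[:,2]>z0)&(Q[:,2]<z1)]
    print(n,len(q)); 
    if len(q): print(np.percentile(q,[2,50,98],axis=0).round(1).tolist(), np.round(cv2.minAreaRect(q[:,:2].astype(np.float32))[2],1))
b(-50,-25,-38,38,46,52,'anvil')
b(15,45,-38,38,46,52,'jaw')
b(60,100,-38,38,54,62,'tab')
b(-28,20,-40,40,39,45,'blocktop')
b(-28,20,-40,40,27,33,'steptop')
x,y=cal2w(78.4,0);go(x,y,8,79.3)
E
```

```text
clock: 20.77
tool_pos: [501.6, -278.8, 136.1]
tcp_rot: [0.092, 0.996, -0.003, 0.004]
force: [-0.4, -0.0, -0.3]
grip_width: 66.5
grip_force: 0.0
anvil 475
[[-37.5, -22.6, 46.3], [-33.4, -1.0, 49.1], [-29.5, 20.8, 50.6]] 0.1
jaw 676
[[22.8, -22.6, 46.9], [29.1, -0.8, 49.2], [36.4, 21.1, 50.7]] 1.1
tab 175
[[71.7, -6.5, 54.3], [77.0, -1.5, 59.2], [85.1, 4.4, 60.6]] 0.2
blocktop 1282
[[-20.7, -28.1, 40.8], [-4.1, -11.5, 42.3], [13.7, 4.8, 43.5]] 0.6
steptop 793
[[-21.0, -16.9, 28.1], [-5.4, 15.7, 30.3], [13.5, 26.5, 31.8]] 89.6
now [ 500.9 -278.2  133.2] yaw 169.43 t 20.82 w 59.1
 shift [-1.975  0.03   3.14 ] len mm 148.4 turn [ 0.026  0.078 18.025]
 shift after turn [0.025 1.993 3.129]
```

```bash
python3 -m creep '[{"twist":[0,0,1],"translation":[0,0,0],"jaw":0.38},{"twist":[0,0,1],"translation":[0,0,0],"jaw":0.38},{"twist":[0,0,1],"translation":[0,0,0],"jaw":0.38},{"twist":[0,0,1],"translation":[0,0,0],"jaw":0.38},{"twist":[0,0,1],"translation":[0,0,0],"jaw":0.38},{"twist":[0,0,1],"translation":[0,0,0],"jaw":0.38},{"twist":[0,0,1],"translation":[0,0,0],"jaw":0.38},{"twist":[0,0,1],"translation":[0,0,0],"jaw":0.38},{"twist":[0,0,1],"translation":[0,0,0],"jaw":0.38},{"twist":[0,0,1],"translation":[0,0,0],"jaw":0.38},{"twist":[0,0,1],"translation":[0,0,0],"jaw":0.38},{"twist":[0,0,1],"translation":[0,0,0],"jaw":0.38},{"twist":[0,0,1],"translation":[0,0,0],"jaw":0.38},{"twist":[0,0,1],"translation":[0,0,0],"jaw":0.38},{"twist":[0,0,1],"translation":[0,0,0],"jaw":0.38},{"twist":[0,0,1],"translation":[0,0,0],"jaw":0.38},{"twist":[0,0,1],"translation":[0,0,0],"jaw":0.38},{"twist":[0,0,1],"translation":[0,0,0],"jaw":0.38},{"twist":[0,0,0],"translation":[0,0,0],"jaw":0.38}]'
python3 - <<'E'
from h import *
x,y=cal2w(78.4,0);go(x,y,8,79.3)
E
```

```text
clock: 22.4
tool_pos: [499.0, -276.9, 128.5]
tcp_rot: [0.771, 0.637, -0.0, -0.001]
force: [-0.7, 0.3, -0.7]
grip_width: 32.4
grip_force: 0.0
now [ 499.  -276.9  128.5] yaw 79.2 t 22.4 w 32.4
 shift [2.000e-03 2.050e+00 3.008e+00] len mm 145.6 turn [-0.017 -0.009 -0.021]
 shift after turn [1.000e-03 2.045e+00 3.012e+00]
```

```bash
python3 -m creep '[{"twist":[0,0,-0.02],"translation":[0,0.5,0],"jaw":0.38},{"twist":[0,0,0],"translation":[0,0.8,0],"jaw":0.38},{"twist":[0,0,0],"translation":[0,0.55,0],"jaw":0.38},{"twist":[0,0,0],"translation":[0,0.2,0],"jaw":0.38},{"twist":[0,0,0],"translation":[0,0,0.5],"jaw":0.38},{"twist":[0,0,0],"translation":[0,0,0.8],"jaw":0.38},{"twist":[0,0,0],"translation":[0,0,0.8],"jaw":0.38},{"twist":[0,0,0],"translation":[0,0,0.5],"jaw":0.38},{"twist":[0,0,0],"translation":[0,0,0.3],"jaw":0.38},{"twist":[0,0,0],"translation":[0,0,0.1],"jaw":0.38},{"twist":[0,0,0],"translation":[0,0,0],"jaw":0.38}]'
python3 -m creep '[{"twist":[0,0,0],"translation":[0,0,0],"jaw":0},{"twist":[0,0,0],"translation":[0,0,0],"jaw":0},{"twist":[0,0,0],"translation":[0,0,0],"jaw":0},{"twist":[0,0,0],"translation":[0,0,0],"jaw":0},{"twist":[0,0,0],"translation":[0,0,0],"jaw":0},{"twist":[0,0,0],"translation":[0,0,0],"jaw":0}]' 30
python3 - <<'E'
from h import *
s,m=st();print(w2cal(s['tool_pos']),s['force'])
x,y=cal2w(57,0);go(x,y,8,79.3)
E
```

```text
clock: 23.32
tool_pos: [579.1, -291.6, 8.1]
tcp_rot: [0.768, 0.64, -0.0, -0.001]
force: [-0.5, -0.4, -0.2]
grip_width: 32.7
grip_force: 0.0
clock: 23.82
tool_pos: [580.3, -292.5, 10.4]
tcp_rot: [0.769, 0.64, 0.0, 0.001]
force: [-3.0, 0.7, 6.7]
grip_width: 12.9
grip_force: 32.3
[79.31339799 -0.23848281 10.44237605] [-2.9862161   0.67473586  6.69121755]
now [ 580.3 -292.5   10.4] yaw 79.52 t 23.82 w 12.9
 shift [ 0.008 -0.558  0.06 ] len mm 22.4 turn [0.012 0.009 0.044]
 shift after turn [ 0.006 -0.558  0.061]
```

```bash
python3 -m creep '[{"twist":[0,0,0],"translation":[0,-0.04,0],"jaw":0},{"twist":[0,0,0],"translation":[0,-0.04,0],"jaw":0},{"twist":[0,0,0],"translation":[0,-0.04,0],"jaw":0},{"twist":[0,0,0],"translation":[0,-0.03,0],"jaw":0},{"twist":[0,0,0],"translation":[0,-0.03,0],"jaw":0},{"twist":[0,0,0],"translation":[0,-0.03,0],"jaw":0},{"twist":[0,0,0],"translation":[0,-0.03,0],"jaw":0},{"twist":[0,0,0],"translation":[0,-0.03,0],"jaw":0},{"twist":[0,0,0],"translation":[0,-0.03,0],"jaw":0},{"twist":[0,0,0],"translation":[0,-0.03,0],"jaw":0},{"twist":[0,0,0],"translation":[0,-0.03,0],"jaw":0},{"twist":[0,0,0],"translation":[0,0,0],"jaw":0}]'
python3 - <<'E'
from h import *
s,m=st();print(w2cal(s['tool_pos']),s['force'])
E
python3 -m creep '[{"twist":[0,0,0],"translation":[0,-0.03,0],"jaw":0},{"twist":[0,0,0],"translation":[0,-0.03,0],"jaw":0},{"twist":[0,0,0],"translation":[0,-0.03,0],"jaw":0},{"twist":[0,0,0],"translation":[0,-0.03,0],"jaw":0},{"twist":[0,0,0],"translation":[0,0,0],"jaw":0}]'
python3 - <<'E'
from h import *
s,m=st();print(w2cal(s['tool_pos']),s['force'])
im,W=cloud('wrist');Q=w2cal(W).reshape(-1,3)
def b(x0,x1,y0,y1,z0,z1,n):
    q=Q[(Q[:,0]>x0)&(Q[:,0]<x1)&(Q[:,1]>y0)&(Q[:,1]<y1)&(Q[:,2]>z0)&(Q[:,2]<z1)]
    print(n,len(q)); 
    if len(q): print(np.percentile(q,[2,50,98],axis=0).round(1).tolist(), np.round(cv2.minAreaRect(q[:,:2].astype(np.float32))[2],1))
b(-50,-25,-38,38,46,52,'anvil')
b(-8,45,-38,38,46,52,'jaw')
b(-36,20,-40,40,39,45,'blocktop')
E
```

```text
clock: 24.82
tool_pos: [568.5, -290.2, 10.5]
tcp_rot: [0.769, 0.64, 0.002, 0.002]
force: [6.8, -0.5, 1.4]
grip_width: 13.5
grip_force: 31.6
[67.27175998 -0.23263709 10.49137371] [ 6.84755469 -0.46250465  1.39498989]
clock: 25.23
tool_pos: [563.8, -289.3, 10.5]
tcp_rot: [0.768, 0.64, 0.002, 0.002]
force: [7.1, -0.5, 0.2]
grip_width: 12.8
grip_force: 31.7
[62.49307663 -0.18312433 10.46886227] [ 7.0941205  -0.52356777  0.20082747]
anvil 1524
[[-37.4, -22.1, 46.3], [-32.6, 1.7, 48.9], [-29.4, 22.1, 50.2]] 89.5
jaw 1764
[[7.0, -10.1, 46.6], [13.9, 7.2, 49.1], [20.9, 22.3, 50.3]] 89.7
blocktop 3858
[[-30.6, -26.9, 39.8], [-15.7, -7.0, 42.1], [10.0, 22.4, 44.5]] 89.8
```

```bash
python3 -m creep '[{"twist":[0,0,0],"translation":[0,-0.02,0],"jaw":0},{"twist":[0,0,0],"translation":[0,-0.02,0],"jaw":0},{"twist":[0,0,0],"translation":[0,-0.02,0],"jaw":0},{"twist":[0,0,0],"translation":[0,-0.02,0],"jaw":0},{"twist":[0,0,0],"translation":[0,-0.02,0],"jaw":0},{"twist":[0,0,0],"translation":[0,-0.02,0],"jaw":0},{"twist":[0,0,0],"translation":[0,0,0],"jaw":0},{"twist":[0,0,0],"translation":[0,0,0],"jaw":0}]'
cat > c.py <<'E'
from h import *
s,m=st();print(w2cal(s['tool_pos']),s['force'],s['clock'])
im,W=cloud('wrist');save(im,'wl');Q=w2cal(W).reshape(-1,3)
def b(x0,x1,y0,y1,z0,z1,n):
    q=Q[(Q[:,0]>x0)&(Q[:,0]<x1)&(Q[:,1]>y0)&(Q[:,1]<y1)&(Q[:,2]>z0)&(Q[:,2]<z1)]
    print(n,len(q)); 
    if len(q): print(np.percentile(q,[2,50,98],axis=0).round(1).tolist(), np.round(cv2.minAreaRect(q[:,:2].astype(np.float32))[2],1))
b(-56,-25,-24,24,46,52,'anvil')
b(-8,45,-38,38,46,52,'jaw')
b(-36,20,-40,40,39,45,'blocktop')
E
python3 c.py
```

```text
clock: 25.95
tool_pos: [560.0, -288.6, 10.5]
tcp_rot: [0.768, 0.64, 0.002, 0.003]
force: [13.0, -0.2, -1.9]
grip_width: 13.1
grip_force: 31.4
[58.65758001 -0.20728886 10.5178445 ] [13.01694459 -0.19277205 -1.88774345] 25.95
anvil 2388
[[-55.7, -22.4, 46.2], [-38.9, 1.8, 49.0], [-33.1, 22.4, 51.7]] 89.9
jaw 1788
[[3.2, -9.9, 46.7], [10.3, 6.8, 49.1], [41.0, 22.3, 50.5]] 1.0
blocktop 3973
[[-33.9, -26.9, 39.7], [-18.3, -6.6, 42.1], [16.6, 22.3, 44.4]] 0.1
```

```bash
python3 -m creep '[{"twist":[0,0,0],"translation":[0,-0.02,0],"jaw":0},{"twist":[0,0,0],"translation":[0,-0.02,0],"jaw":0},{"twist":[0,0,0],"translation":[0,-0.01,0],"jaw":0},{"twist":[0,0,0],"translation":[0,0,0],"jaw":0},{"twist":[0,0,0],"translation":[0,0,0],"jaw":0}]'
python3 c.py
```

```text
clock: 26.42
tool_pos: [558.2, -288.3, 10.5]
tcp_rot: [0.768, 0.64, 0.002, 0.003]
force: [12.7, -1.4, -2.2]
grip_width: 13.4
grip_force: 31.4
[56.87020067 -0.22360036 10.48923884] [12.70656704 -1.43013778 -2.24692541] 26.4167
anvil 2372
[[-55.7, -22.4, 46.2], [-40.6, 1.9, 48.9], [-34.8, 22.5, 51.6]] 0.0
jaw 1811
[[1.4, -9.9, 46.6], [8.5, 7.1, 49.1], [40.9, 22.3, 50.5]] 0.7
blocktop 3949
[[-35.6, -26.8, 39.6], [-19.8, -6.6, 42.1], [14.8, 22.2, 44.3]] 0.2
```

```bash
python3 -m creep '[{"twist":[0,0,0],"translation":[0,0,0],"jaw":0.25},{"twist":[0,0,0],"translation":[0,0,0],"jaw":0.38},{"twist":[0,0,0],"translation":[0,0,0],"jaw":0.38},{"twist":[0,0,0],"translation":[0,0,0],"jaw":0.38},{"twist":[0,0,0],"translation":[0,0,-0.2],"jaw":0.38},{"twist":[0,0,0],"translation":[0,0,-0.8],"jaw":0.38},{"twist":[0,0,0],"translation":[0,0,-0.9],"jaw":0.38},{"twist":[0,0,0],"translation":[0,0,-0.9],"jaw":0.38},{"twist":[0,0,0],"translation":[0,0,-0.9],"jaw":0},{"twist":[0,0,0],"translation":[0,0,0],"jaw":0}]'
python3 c.py
python3 - <<'E'
from h import *
im,W=cloud('wrist');go(640,-45,165,79.3)
P=W.reshape(-1,3);P=P[np.isfinite(P).all(1)]
q=P[(abs(P[:,0]-660)<60)&(abs(P[:,1]+16)<60)&(P[:,2]>30)];print(len(q))
for z in range(30,80,3):
    k=q[(q[:,2]>=z)&(q[:,2]<z+3)]
    if len(k)>5: print(z,len(k),np.percentile(k[:,:2],[2,50,98],axis=0).round(1).tolist())
E
```

```text
clock: 27.3
tool_pos: [556.7, -289.0, 165.6]
tcp_rot: [0.769, 0.64, 0.001, 0.005]
force: [0.6, -0.6, 0.2]
grip_width: 9.2
grip_force: 0.0
[ 55.48004067  -1.19052531 165.64949007] [ 0.58840898 -0.58245629  0.16174965] 27.3
anvil 456
[[-55.4, -22.4, 46.4], [-39.9, 0.5, 48.9], [-35.1, 21.8, 51.4]] 0.5
jaw 592
[[1.1, -22.6, 47.3], [7.9, 0.2, 49.1], [14.5, 21.6, 50.6]] 0.1
blocktop 1085
[[-35.4, -27.6, 39.8], [-18.0, -9.7, 42.2], [14.6, 17.9, 44.1]] 0.2
now [ 555.1 -287.9  159.6] yaw 79.52 t 27.4 w 0.2
 shift [ 6.358  0.981 -0.141] len mm 257.4 turn [0.04  0.019 0.043]
 shift after turn [ 6.362  0.957 -0.134]
0
```

```bash
python3 -m creep '[{"twist":[0,0,0],"translation":[0.4,0.06,0],"jaw":0},{"twist":[0,0,0],"translation":[0.8,0.12,0],"jaw":0},{"twist":[0,0,0],"translation":[0.8,0.12,0],"jaw":0},{"twist":[0,0,0],"translation":[0.8,0.12,0],"jaw":0},{"twist":[0,0,0],"translation":[0.8,0.12,0],"jaw":0},{"twist":[0,0,0],"translation":[0.8,0.12,0],"jaw":0},{"twist":[0,0,0],"translation":[0.8,0.12,0],"jaw":0},{"twist":[0,0,0],"translation":[0.8,0.12,0],"jaw":0},{"twist":[0,0,0],"translation":[0.8,0.12,0],"jaw":0},{"twist":[0,0,0],"translation":[0.5,0.1,0],"jaw":0},{"twist":[0,0,0],"translation":[0,0,0],"jaw":0},{"twist":[0,0,0],"translation":[0,0,0],"jaw":0}]'
python3 - <<'E'
from h import *
im,W=cloud('wrist');save(im,'w6');go(666,10,165,79.3)
P=W.reshape(-1,3);P=P[np.isfinite(P).all(1)]
q=P[(abs(P[:,0]-660)<60)&(abs(P[:,1]+16)<60)&(P[:,2]>30)&(P[:,2]<90)]
for z in range(36,72,3):
    k=q[(q[:,2]>=z)&(q[:,2]<z+3)]
    if len(k)>5: print(z,len(k),np.percentile(k[:,:2],[2,50,98],axis=0).round(1).tolist(),cv2.minEnclosingCircle(k[:,:2].astype(np.float32)))
E
```

```text
clock: 28.4
tool_pos: [651.2, -7.3, 155.9]
tcp_rot: [0.768, 0.64, -0.001, -0.001]
force: [-0.6, 0.1, -1.1]
grip_width: -0.2
grip_force: 0.0
now [651.1  -8.3 156.2] yaw 79.57 t 28.45 w -0.1
 shift [ 0.518  0.282 -0.221] len mm 25.2 turn [-0.024  0.004  0.054]
 shift after turn [ 0.519  0.28  -0.22 ]
36 99 [[612.3, -47.4], [659.0, 21.6], [706.7, 35.2]] ((660.0728759765625, -16.22555160522461), 58.49237060546875)
39 1777 [[614.4, -62.2], [659.8, -0.7], [703.7, 31.8]] ((659.0317993164062, -18.849323272705078), 59.218040466308594)
42 3423 [[619.0, -59.8], [651.3, -16.6], [699.2, 26.4]] ((659.3688354492188, -18.123777389526367), 57.99633026123047)
45 28 [[631.4, -33.8], [672.1, 0.8], [691.5, 4.1]] ((661.81103515625, -18.670520782470703), 33.54159164428711)
48 23 [[660.3, -5.7], [675.7, 2.3], [690.2, 3.7]] ((675.1248779296875, -4.54988956451416), 15.508596420288086)
51 265 [[658.9, -31.8], [673.8, -8.9], [694.3, 3.3]] ((676.508056640625, -14.733302116394043), 18.846572875976562)
54 394 [[660.0, -31.5], [677.5, -10.5], [693.4, 2.2]] ((676.6910400390625, -14.782282829284668), 18.450517654418945)
57 14 [[667.1, -10.3], [674.6, -5.7], [684.4, -4.1]] ((675.8193359375, -9.419046401977539), 9.20426082611084)
60 23 [[666.4, -16.8], [674.5, -5.8], [686.6, -4.2]] ((676.6255493164062, -14.661605834960938), 10.771600723266602)
63 174 [[666.6, -24.0], [675.9, -13.2], [686.6, -4.7]] ((676.5879516601562, -14.559151649475098), 10.677345275878906)
66 200 [[668.1, -23.0], [676.9, -14.1], [685.3, -6.7]] ((676.6325073242188, -15.116612434387207), 10.033407211303711)
```

View pics/w6.png

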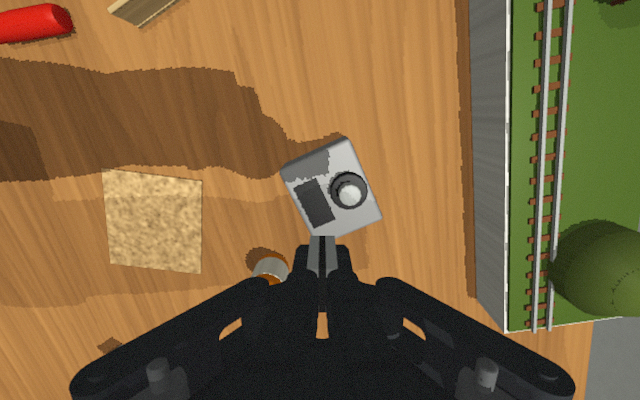

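The picture shows the recorder at (330,190) with its plunger at (347,190). Plunger top is at (676.6,-14.7,~66), radius 10.7, which matches the 22 mm given.

```bash
python3 - <<'E'
from h import *
go(676.6,-14.7,48,79.5)
E
```

```text
now [651.1  -8.3 156.2] yaw 79.57 t 28.45 w -0.1
 shift [-0.041  0.661  2.704] len mm 111.3 turn [-0.024  0.004  0.014]
 shift after turn [-0.041  0.655  2.705]
```

```bash
python3 -m creep '[{"twist":[0,0,0],"translation":[-0.041,0.35,0],"jaw":0},{"twist":[0,0,0],"translation":[0,0.31,0.2],"jaw":0},{"twist":[0,0,0],"translation":[0,0,0.7],"jaw":0},{"twist":[0,0,0],"translation":[0,0,0.8],"jaw":0},{"twist":[0,0,0],"translation":[0,0,0.6],"jaw":0},{"twist":[0,0,0],"translation":[0,0,0.3],"jaw":0},{"twist":[0,0,0],"translation":[0,0,0.1],"jaw":0},{"twist":[0,0,0],"translation":[0,0,0],"jaw":0},{"twist":[0,0,0],"translation":[0,0,0],"jaw":0}]'
python3 -m creep '[{"twist":[0,0,0],"translation":[0,0,0.08],"jaw":0},{"twist":[0,0,0],"translation":[0,0,0.06],"jaw":0},{"twist":[0,0,0],"translation":[0,0,0],"jaw":0}]'
```

```text
clock: 29.2
tool_pos: [677.8, -15.7, 49.7]
tcp_rot: [0.769, 0.639, 0.0, 0.0]
force: [0.1, 1.3, 0.6]
grip_width: -0.3
grip_force: 0.0
clock: 29.45
tool_pos: [677.6, -15.0, 44.1]
tcp_rot: [0.769, 0.64, 0.0, 0.0]
force: [0.1, -0.5, -0.1]
grip_width: 0.2
grip_force: 0.0
```

```bash
python3 -m creep '[{"twist":[0,0,0],"translation":[0,0,0.06],"jaw":0},{"twist":[0,0,0],"translation":[0,0,0.05],"jaw":0},{"twist":[0,0,0],"translation":[0,0,0],"jaw":0}]'
python3 -m creep '[{"twist":[0,0,0],"translation":[0,0,0.05],"jaw":0},{"twist":[0,0,0],"translation":[0,0,0.03],"jaw":0},{"twist":[0,0,0],"translation":[0,0,0],"jaw":0}]'
```

```text
clock: 29.7
tool_pos: [677.8, -14.9, 39.5]
tcp_rot: [0.769, 0.64, 0.0, 0.0]
force: [1.4, -0.4, 2.4]
grip_width: 0.1
grip_force: 1.4
clock: 29.95
tool_pos: [677.7, -14.9, 36.3]
tcp_rot: [0.769, 0.64, 0.0, 0.0]
force: [1.4, -0.4, 4.7]
grip_width: -0.2
grip_force: 2.2
```

```bash
python3 -m creep '[{"twist":[0,0,0],"translation":[0,0,0.04],"jaw":0},{"twist":[0,0,0],"translation":[0,0,0.01],"jaw":0},{"twist":[0,0,0],"translation":[0,0,0],"jaw":0}]'
python3 -m creep '[{"twist":[0,0,0],"translation":[0,0,0.02],"jaw":0},{"twist":[0,0,0],"translation":[0,0,0],"jaw":0},{"twist":[0,0,0],"translation":[0,0,0],"jaw":0}]'
```

```text
clock: 30.2
tool_pos: [677.7, -14.9, 34.3]
tcp_rot: [0.769, 0.64, 0.0, 0.0]
force: [1.0, 0.4, 5.7]
grip_width: -0.4
grip_force: 2.7
clock: 30.45
tool_pos: [677.7, -14.9, 33.7]
tcp_rot: [0.769, 0.64, 0.0, 0.0]
force: [0.4, -0.4, 5.8]
grip_width: -0.1
grip_force: 2.9
```

```bash
python3 -m creep '[{"twist":[0,0,0],"translation":[0,0,0.03],"jaw":0},{"twist":[0,0,0],"translation":[0,0,0.0],"jaw":0},{"twist":[0,0,0],"translation":[0,0,0],"jaw":0},{"twist":[0,0,0],"translation":[0,0,0],"jaw":0}]'
```

```text
clock: 30.78
tool_pos: [677.8, -14.9, 33.5]
tcp_rot: [0.769, 0.64, 0.001, 0.001]
force: [-1.9, 0.8, 13.4]
grip_width: -0.2
grip_force: 6.3
```

The force jumped at the hard stop, so the plunger is fully down. Raising, then a final check.

```bash
python3 -m creep '[{"twist":[0,0,0],"translation":[0,0,0],"jaw":0},{"twist":[0,0,0],"translation":[0,0,-0.1],"jaw":0},{"twist":[0,0,0],"translation":[0,0,-0.3],"jaw":0},{"twist":[0,0,0],"translation":[0,0,-0.8],"jaw":0},{"twist":[0,0,0],"translation":[0,0,-0.9],"jaw":0},{"twist":[0,0,0],"translation":[0,0,-0.9],"jaw":0},{"twist":[0,0,0],"translation":[0,0,-0.4],"jaw":0},{"twist":[0,0,0],"translation":[0,0,0],"jaw":0},{"twist":[0,0,0],"translation":[0,0,0],"jaw":0}]'
python3 - <<'E'
from h import *
im,W=cloud('wrist');P=W.reshape(-1,3);k=(np.hypot(P[:,0]-676.6,P[:,1]+14.7)<9)&(P[:,2]>45)&(P[:,2]<80);print('plunger z',np.median(P[k,2]))
im,W=cloud('scene');save(cv2.resize(im[120:260,200:360],None,fx=4,fy=4),'fin');Q=w2cal(W).reshape(-1,3)
for n,a in(('anvil',(-60,-32,46,52)),('jaw',(-5,25,46,52)),('block',(-36,3,38,45))):
    q=Q[(Q[:,0]>a[0])&(Q[:,0]<a[1])&(abs(Q[:,1])<32)&(Q[:,2]>a[2])&(Q[:,2]<a[3])];print(n,np.percentile(q,[2,50,98],axis=0).round(1).tolist())
E
```

```text
clock: 31.53
tool_pos: [677.5, -14.9, 168.3]
tcp_rot: [0.769, 0.64, 0.0, 0.0]
force: [0.6, 0.1, -0.8]
grip_width: -0.1
grip_force: 0.0
plunger z 66.33457462512939
anvil [[-56.9, 15.5, 46.4], [-54.4, 23.7, 48.5], [-44.1, 29.6, 51.2]]Traceback (most recent call last):
  File "<stdin>", line 5, in <module>
    return _quantile_unchecked(
        a, q, axis, out, overwrite_input, method, keepdims, weights)
    return _ureduce(a,
                    func=_quantile_ureduce_func,
    ...<5 lines>...
                    overwrite_input=overwrite_input,
                    method=method)
    r = func(a, **kwargs)
    result = _quantile(arr,
                       quantiles=q,
    ...<2 lines>...
                       out=out,
                       weights=wgt)
    slices_having_nans = np.isnan(arr[-1, ...])
                                  ~~~^^^^^^^^^
IndexError: index -1 is out of bounds for axis 0 with size 0
```

View pics/fin.png

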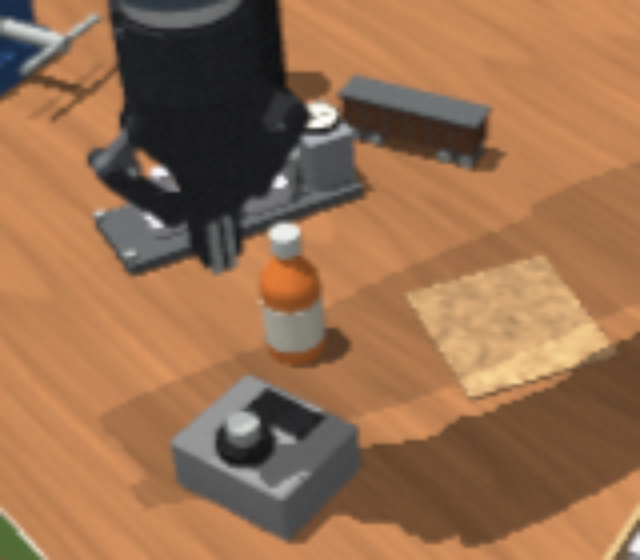

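The plunger is back up at (240,430), the glue is standing, and the caliper is untouched since its last measurement. In this view the gripper merely hides it. Handing in.

```bash
python3 -c "
from workcell import *
print(close_job())"
```

```text
the job is handed in; nothing more can be done
None
```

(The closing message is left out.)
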